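Empty and turn the curing rack, load the rusted samples and shut the gate

TASK

First take the two finished green T-bars out of the grey rack and stand them upright on the cork mat. The empty rack sits back to front in the yellow curing tub: lift it right out, turn it half round and seat it fully home again, with its red end at the blue vent gate. Then stand every rusty T-bar sample on the table upright in the rack, one to a compartment, and only when all are in, push the gate shut until it clicks home on its catch. Leave the other things on the table where they are.

Things in the scene. Friction and masses are not known exactly. Their poses are not given: they have to be found in the camera images.
- tub: fixed yellow open tub; origin under its centre, z up; place and yaw vary. Inside 155 mm (x) by 191 mm (y), floor 5 mm thick. Walls at -y, +x, -x are straight to 42 mm height, then a rim flares out at 45 degrees up to 53 mm. The +y end has only a low sill (straight to 17 mm, flared to 25 mm) and beyond it the gate
- gate (a joint): angle of the blue vent gate, rad: 0 = shut, along tub x at tub y = +118 mm; grows as it swings outward (counter-clockwise from above), up to 1.6; light friction, stays where left. In the last 0.07 rad its nose must push a sprung roller aside (about 4 N at the free edge); it then snaps to 0 and is held
- gate_hinge (a point): on the gate's upright hinge axis, 33 mm above the table, at tub x = -88 mm, y = +118 mm. The leaf is 8 mm thick, 4 to 62 mm above the table, and runs from here along this point's own x axis (turning with the gate); its outer face looks along this point's own +y
- gate_edge (a point): middle of the gate's free edge, 176 mm from the hinge, 33 mm above the table
- rack_handle (a point): loose grey plastic rack, about 0.45 kg: grip centre of its black bar handle. Axes: z up, +y towards the rack's red end. The bar is 60 mm along x, 14 mm thick along y, its top 14 mm above this point; grip it from above across y. The rack's underside is 60 mm below this point; seated in the tub this point is 65 mm above the table
- rack_mid (a point): centre of the same rack's floor, 56 mm below the handle point, same axes. The rack is 150 mm (x) by 186 mm (y), walls 45 mm high, 2.5 mm play each side in the tub. Walls across its middle (41 mm high, 8 mm thick along x; 36 mm high, 4 mm thick along y) make four compartments, each 69 mm (x) by 85 mm (y), centred at x = +-36.5 mm, y = +-46.5 mm, floor at this height
- rack_red_end (a point): top of the middle of the rack's red end wall, 93 mm along rack +y from the handle's centre, 15 mm below it; at the start it is at the tub's -y end, away from the gate
- sample1_mid (a point): rusty steel T-bar sample 1, about 0.31 kg, standing on its flange on the table (absent in some starts; three or four are there): point half-way up, 35 mm above its underside. Flange 44 mm (x) by 46 mm (y) by 8 mm thick, on it an upright web 44 mm along x and 10 mm thick along y, rising to 70 mm above the underside; grip the web from above across its y
- sample2_mid (a point): rusty steel T-bar sample 2, about 0.31 kg, standing on its flange on the table (absent in some starts; three or four are there): point half-way up, 35 mm above its underside. Flange 44 mm (x) by 46 mm (y) by 8 mm thick, on it an upright web 44 mm along x and 10 mm thick along y, rising to 70 mm above the underside; grip the web from above across its y
- sample3_mid (a point): rusty steel T-bar sample 3, about 0.31 kg, standing on its flange on the table (absent in some starts; three or four are there): point half-way up, 35 mm above its underside. Flange 44 mm (x) by 46 mm (y) by 8 mm thick, on it an upright web 44 mm along x and 10 mm thick along y, rising to 70 mm above the underside; grip the web from above across its y
- sample4_mid (a point): rusty steel T-bar sample 4, about 0.31 kg, standing on its flange on the table (absent in some starts; three or four are there): point half-way up, 35 mm above its underside. Flange 44 mm (x) by 46 mm (y) by 8 mm thick, on it an upright web 44 mm along x and 10 mm thick along y, rising to 70 mm above the underside; grip the web from above across its y
- mat: fixed cork mat, 110 mm (x) by 170 mm (y), 3 mm thick; origin under its centre
- done1_mid (a point): finished green-painted steel T-bar 1, about 0.31 kg, standing in one of the rack's compartments at the start: point half-way up, 35 mm above its underside; same shape, size and axes as the rusty samples
- done2_mid (a point): finished green-painted steel T-bar 2, about 0.31 kg, standing in one of the rack's compartments at the start: point half-way up, 35 mm above its underside; same shape, size and axes as the rusty samples
- offcut: bystander: rusty flat plate 100 x 75 x 6 mm lying on the table; origin under its centre
- wire_brush: bystander: hand brush with a wooden handle, lying down
- spanner: bystander: steel spanner 150 mm long lying near the tub
- hex_nut: bystander: rusty nut 34 mm across, 14 mm high
There are look-alikes about, which are no part of the job. Leave any pink or purple look-alike of the part that bears done2_mid alone.

How it is judged:
On the way, in this order (a step that is already met when the one before it is completed fails the run):
1. both finished green pieces stand upright on the cork mat (x of done1_mid in the frame of mat between -0.055 and 0.055 m and y of done1_mid in the frame of mat between -0.085 and 0.085 m and z of done1_mid in the frame of mat between 0.032 and 0.044 m and angle between each of done1_mid, done2_mid's own z axis and vertical below 0.2 rad and x of done2_mid in the frame of mat between -0.055 and 0.055 m and y of done2_mid in the frame of mat between -0.085 and 0.085 m and z of done2_mid in the frame of mat between 0.032 and 0.044 m), for 0.2 s.
2. the rack is lifted clear: its underside above the tub's rim (z of rack_handle in the frame of tub above 0.116 m), for 0.1 s.
3. the rack is seated fully home in the tub, its red end at the gate (x of rack_handle in the frame of tub between -0.006 and 0.006 m and y of rack_handle in the frame of tub between -0.006 and 0.006 m and z of rack_handle in the frame of tub between 0.058 and 0.07 m and y of rack_red_end in the frame of tub above 0.08 m and angle between rack_handle's own z axis and vertical below 0.05 rad), for 0.2 s.
4. every sample stands in the rack, one to a compartment, while the gate is still open (x of sample1_mid in the frame of rack_handle between -0.068 and 0.068 m and y of sample1_mid in the frame of rack_handle between -0.086 and 0.086 m and z of sample1_mid in the frame of rack_handle between -0.027 and -0.015 m and angle between each of sample1_mid, sample2_mid, sample3_mid, sample4_mid's own z axis and vertical below 0.2 rad and x of sample2_mid in the frame of rack_handle between -0.068 and 0.068 m and y of sample2_mid in the frame of rack_handle between -0.086 and 0.086 m and z of sample2_mid in the frame of rack_handle between -0.027 and -0.015 m and x of sample3_mid in the frame of rack_handle between -0.068 and 0.068 m and y of sample3_mid in the frame of rack_handle between -0.086 and 0.086 m and z of sample3_mid in the frame of rack_handle between -0.027 and -0.015 m and x of sample4_mid in the frame of rack_handle between -0.068 and 0.068 m and y of sample4_mid in the frame of rack_handle between -0.086 and 0.086 m and z of sample4_mid in the frame of rack_handle between -0.027 and -0.015 m and value of joint gate above 0.2 rad), for 0.2 s.
5. the gate is shut on its catch (value of joint gate below 0.02 rad), for 0.2 s.
At the end, for the whole second after the job is handed in: Both green pieces stand upright, centres over the mat; the rack is seated in the tub (6 mm sideways, 5 mm of depth, level), red end at the gate; every sample present stands (within 0.2 rad) on the rack floor, one to a compartment (two do not fit); the gate is on its catch (below 0.02 rad) (all of step 1 and all of step 3 and x of sample1_mid in the frame of rack_handle between -0.068 and 0.068 m and y of sample1_mid in the frame of rack_handle between -0.086 and 0.086 m and z of sample1_mid in the frame of rack_handle between -0.027 and -0.015 m and angle between each of sample1_mid, sample2_mid, sample3_mid, sample4_mid's own z axis and vertical below 0.2 rad and x of sample2_mid in the frame of rack_handle between -0.068 and 0.068 m and y of sample2_mid in the frame of rack_handle between -0.086 and 0.086 m and z of sample2_mid in the frame of rack_handle between -0.027 and -0.015 m and x of sample3_mid in the frame of rack_handle between -0.068 and 0.068 m and y of sample3_mid in the frame of rack_handle between -0.086 and 0.086 m and z of sample3_mid in the frame of rack_handle between -0.027 and -0.015 m and x of sample4_mid in the frame of rack_handle between -0.068 and 0.068 m and y of sample4_mid in the frame of rack_handle between -0.086 and 0.086 m and z of sample4_mid in the frame of rack_handle between -0.027 and -0.015 m and value of joint gate below 0.02 rad); the robot touches nothing.
It fails at once if a bystander is moved more than 60 mm (distance of any of offcut, wire_brush, spanner, hex_nut from where it was at the start of the episode above 0.06 m).
Of sample1, sample2, sample3, sample4 only 3 to 4 are there at a start; the rules pass over those that are not, and their reading is None.
At some moment in a run one of sample1, sample2, sample3, sample4 may be knocked a few centimetres aside while the robot is not near it.
It also fails if it takes over 210 s, if anything falls off the work surface, if the arm or the gripper's body presses on something with over 40 N, if the wrist force passes 120 N, or if a joint passes its speed limit or range.

ROBOT

A 6-joint arm with a two-finger parallel gripper is mounted at the origin on the work surface. World frame = base frame: x ahead of the robot, y to its left, z up, the work surface at z = 0. Lengths are in m, angles in rad, forces in N, time in s.
With the tool pointing down it reaches from about 0.35 to 0.725 m from the base axis. Payload 4.3 kg.
Tool frame: the origin (TCP) lies on the centre line of the jaws, within the pads' length; the fingertips stand tips_ahead ahead of it and the grasp point (between the pads) lies 8 mm behind it (tips_ahead is the distance from the TCP to the fingertips, in m); z points along the fingers, y is the line along which they close (so a half turn about z gives the same grasp; the last joint's range is limited). The gripper opens to 85 mm and grips with 20 to 120 N. Pads are 22 mm wide; open, the fingers measure 114 mm over their backs; the gripper's body (76 mm by 85 mm) begins 54 mm behind the grasp point. The pads swing forward as they close: fully open they stand 13 mm farther back than shut.
Start: joints at [1.146, 0.377, 0.081, 1.274, 0, 1.46], TCP at [0.178, 0.547, 0.242] pointing down, gripper open.
Joint ranges: [-2.72, 2.72], [-0.84, 1.66], [-1.02, 1.22], [-1.77, 2.12], [-1.37, 1.28], [-3.14, 3.14]. Speed limits (rad/s): [2.57, 2.57, 3.14, 3.14, 3.14, 3.14].

INTERFACE

Orientations are given as [roll, pitch, yaw] about the fixed x, y, z axes, in that order (R = Rz(yaw) Ry(pitch) Rx(roll)).
In Python, from rig import get_obs, camera, get_calibration, sign_off, recognise, tips_ahead gives the robot as it stands.
- The arm moves only by the tool apply_moves, never from a script. Its argument "rows" is a list of rows, each an object of numbers: "hand": the opening, from 0 (shut) to 1 (fully open); "dx", "dy", "dz": the shift along the world's x, y, z in m; "spin": the turn about the world's z in rad. A call has 1 to 8 rows; each row is the pose to reach, as a shift and turn from the pose commanded when the call began; what a row does not reach only later rows make up. A row lasts 1/12 s, in which the tool goes at most 41.7 mm and 7.16 degrees, less where a joint would pass 70% of its speed; a pose out of reach is approached as far as the arm can. A call with a gripper value outside its range is refused whole. The fingers move at their own pace and stop on an object; "force" is the grip in N (left out, the last holds). Time passes only in rows, so rows that repeat a pose let the fingers close. It gives the time, the measured TCP pose, the force, the opening and the grip force at its end, in the units of the state.
- get_obs(): the state, without advancing time (a new reading comes with each control period).
- camera(name): name is "scene" or "top"; returns (picture, depth): 420x560x3 uint8, red, green, blue; 420x560 float32, m along the optical axis (not along the pixel's ray), 0 where there is no reading.
- get_calibration(name): a dict with "camera_matrix" (3x3 intrinsics, pixels), "T" (4x4, takes a point from camera to world coordinates). Camera axes: x right, y down, z forward; pixel columns grow to the right and rows downward; lengths in m; the calibration is good to about 2 mm. A picture is of the moment at which its call begins. get_calibration takes no time and is no camera call.
- sign_off(): hands the job in; it is judged then, once.
Trained networks look in the newest picture that a camera, given by its name, has taken for a name from the list of things; names that differ only in an ending like _2 or _b are one class to them, and where a whole thing is asked for, a point or a joint stands for the part that bears it (a point fixed in the world has none). Each returns a list of dicts, best first, with "p" (0 to 1); they miss things now and then, are a little off and sometimes report something else, mostly with a low value. They report only what shows in the picture. A call takes as long as a camera call. They do not tell look-alikes from the thing itself.
- recognise(camera, thing): "box" ([left, top, right, bottom] in pixels, round what is visible of it).
The state is a dict: "time_s": time; "qpos": joint angles; "qd": joint speeds; "joint_torque": joint torques, N m; "tcp_pos": TCP position; "tool_rot": TCP orientation; "wrist_force": force on the tool from outside, world axes, zero at the start; "torque": the same for the moment, N m; "grip_width": opening from 0.0 (shut) to 1.0 (fully open); "finger_force": force on a finger pad.
Only numpy, scipy, OpenCV 4.12 (cv2) and the standard library are available. Lean on these libraries where they do the work, as an engineer would, in place of code of your own. Each camera call takes 0.05 s, during which the arm holds its last target. There are 200 camera calls.

## Working session

There is one attempt and no reset: what is moved stays moved. The work goes in short steps, Python scripts to look and compute and a tool call to move; the robot and the scene stay as the last step left them, time stands still between calls to the robot, and variables do not carry over. Pictures are saved under pics/ and viewed, at most 14 in all, crops included, and the job is handed in when it is done.

Besides the shell and the picture viewer there is one more tool, called as name(argument=value, ...), one argument or row to a line, values as JSON. apply_moves: Moves the arm, as the interface text tells. Its arguments: {"type":"object","properties":{"rows":{"type":"array","items":{"type":"object","properties":{"hand":{"type":"number"},"dx":{"type":"number"},"dy":{"type":"number"},"dz":{"type":"number"},"spin":{"type":"number"}}}},"force":{"type":"number"}},"required":["rows"]}

```bash
mkdir -p pics; ls; cat > h.py <<'E'
import numpy as np, cv2
from rig import *
def snap(n):
    im,d=camera(n); c=get_calibration(n); K=np.array(c["camera_matrix"]);T=np.array(c["T"])
    v,u=np.mgrid[:d.shape[0],:d.shape[1]]
    P=np.stack([(u-K[0,2])/K[0,0]*d,(v-K[1,2])/K[1,1]*d,d],-1)@T[:3,:3].T+T[:3,3]
    P[d==0]=np.nan
    return im,P
def save(im,n,box=None,s=1):
    if box: im=im[box[1]:box[3],box[0]:box[2]]
    cv2.imwrite("pics/"+n,cv2.resize(im[:,:,::-1],None,fx=s,fy=s,interpolation=cv2.INTER_CUBIC))
E
python3 - <<'E'
from h import *
o=get_obs();print(o["tcp_pos"],o["tool_rot"],o["grip_width"],tips_ahead)
for n in("top","scene"):
    im,P=snap(n);save(im,n+"1.png",s=1.4);np.savez(n+"1.npz",im=im,P=P)
    print(get_calibration(n)["T"][:3,3] if not isinstance(get_calibration(n)["T"],list) else get_calibration(n)["T"])
    for t in("tub","rack_handle","rack_red_end","gate_edge","sample1_mid","done1_mid","mat"):
        print(n,t,[(np.round(r["box"]).astype(int).tolist(),round(r["p"],2)) for r in recognise(n,t)])
E
```

```text
pics
[0.17775904 0.54616339 0.24134649] [-3.13954358e+00 -2.26487052e-04  2.82679149e+00] 0.9997092799957606 0.011
[ 0.2917858  -0.03601766  1.3091731 ]
top tub [([131, 175, 293, 258], 0.64)]
top rack_handle [([210, 181, 289, 252], 0.66), ([129, 236, 197, 258], 0.54)]
top rack_red_end [([207, 182, 286, 251], 0.74), ([215, 190, 237, 214], 0.65)]
top gate_edge [([128, 235, 199, 260], 0.81)]
top sample1_mid []
top done1_mid [([258, 224, 278, 245], 0.58)]
top mat [([318, 255, 390, 312], 0.69)]
[ 0.96809338 -0.81997926  0.83858982]
scene tub [([239, 134, 344, 252], 0.76)]
scene rack_handle [([245, 177, 327, 234], 0.89)]
scene rack_red_end [([244, 175, 326, 234], 0.66)]
scene gate_edge [([269, 137, 305, 175], 0.78), ([138, 311, 168, 352], 0.21)]
scene sample1_mid [([246, 175, 325, 233], 0.72), ([238, 292, 266, 333], 0.59)]
scene done1_mid [([254, 200, 274, 221], 0.87), ([258, 357, 274, 374], 0.3)]
scene mat [([133, 242, 221, 310], 0.79)]
```

View pics/top1.png

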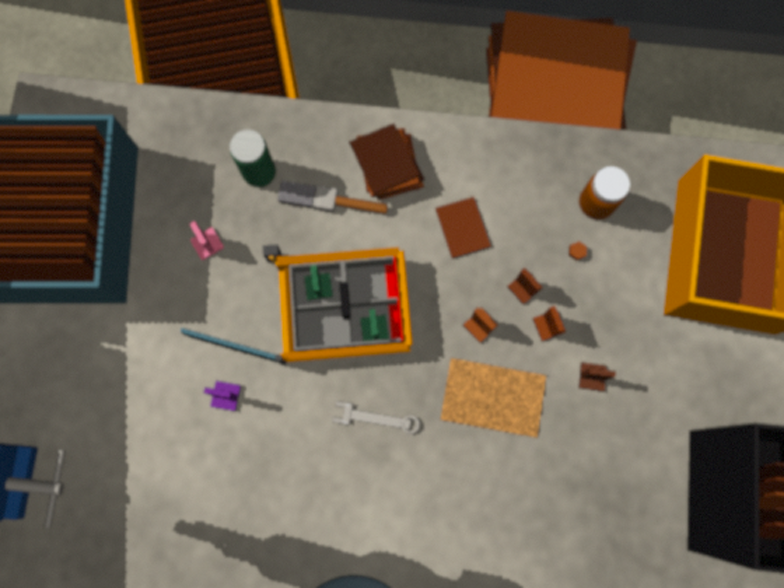

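View pics/scene1.png

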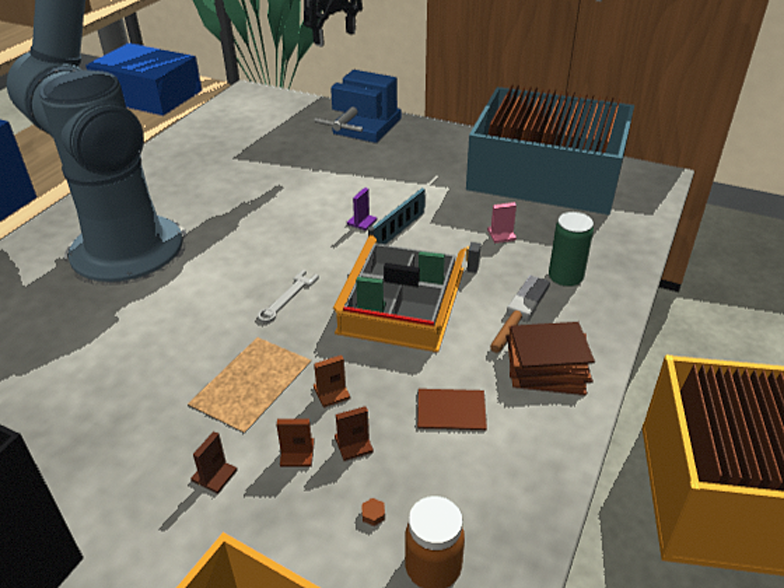

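The pictures show the tub at top (280-410, 250-358), with the red end on the right and the gate open on the left. The green bars are at (318,282) and (374,325). There are four rusty T-bars, at (480,323), (525,286), (549,323) and (597,376), and the mat is at (494,397). The pink (207,240) and purple (225,395) look-alikes stand outside the rack and get left alone.

```bash
cat >> h.py <<'E'
def bars(im,P,lo=0.0,zt=(0.05,0.085)):
    """clusters of tall points -> centre, long axis angle, sizes, mean colour"""
    z=P[...,2]; m=((z>zt[0])&(z<zt[1])).astype(np.uint8)
    n,l,st,_=cv2.connectedComponentsWithStats(m)
    out=[]
    for i in range(1,n):
        s=l==i
        if s.sum()<8 or s.sum()>600: continue
        p=P[s]; r=cv2.minAreaRect((p[:,:2]*1000).astype(np.float32))
        (cx,cy),(w,h),a=r
        if w<h: w,h,a=h,w,a+90
        v,u=np.nonzero(s)
        out.append((np.round([u.mean(),v.mean()]).astype(int).tolist(),np.round([cx,cy,np.median(p[:,2])*1000],1).tolist(),[round(w),round(h)],round((a+90)%180-90,1),im[s].mean(0).astype(int).tolist(),int(s.sum())))
    return out
def show(im,P,**k):
    for b in bars(im,P,**k):
        if 0<b[1][0]<800 and abs(b[1][1])<450: print(*b)
E
python3 - <<'E'
from h import *
for n in("top","scene"):
    f=np.load(n+"1.npz");im,P=f["im"],f["P"];print(n);show(im,P)
    hsv=cv2.cvtColor(im,cv2.COLOR_RGB2HSV);X=P
    def near(m): return m
    base=(X[...,0]>.3)&(X[...,0]<.7)&(np.abs(X[...,1])<.35)&(X[...,2]>-.01)
    z=X[...,2]
    for nm,m in dict(
      yellow=(abs(hsv[...,0].astype(int)-20)<6)&(hsv[...,1]>170)&(hsv[...,2]>120)&(z>.045)&(z<.06),
      red=((hsv[...,0]<5)|(hsv[...,0]>175))&(hsv[...,1]>190)&(im[...,0]>120)&(z>.03),
      black=(hsv[...,2]<50)&(z>.065)&(z<.09),
      green=(abs(hsv[...,0].astype(int)-75)<20)&(hsv[...,1]>80)&(z>.065)&(z<.09),
      grey=(hsv[...,1]<60)&(z>.045)&(z<.056),
      gate=(abs(hsv[...,0].astype(int)-100)<15)&(hsv[...,1]>70)&(z>.02)&(z<.07),
      mat=(abs(hsv[...,0].astype(int)-16)<6)&(hsv[...,1]>90)&(hsv[...,2]>120)&(z<.015)).items():
        m=(m&base).astype(np.uint8)
        k,l,st,c=cv2.connectedComponentsWithStats(m)
        for i in np.argsort(-st[1:,4])[:3]+1:
            if st[i,4]<10: continue
            p=X[l==i]; r=cv2.minAreaRect((p[:,:2]*1000).astype(np.float32))
            print(nm,st[i].tolist(),np.round(r[0],1),np.round(r[1],1),round(r[2],1),"z",np.round(np.percentile(p[:,2],[5,50,95]),3),"med",np.round(np.median(p,0),3))
E
```

```text
top
[184, 121] [774.8, 255.5, 67.8] [63, 29] -63.6 [24, 43, 30] 146
[428, 142] [783.4, -354.5, 69.7] [69, 44] 57.4 [101, 60, 25] 242
[142, 167] [644.8, 338.0, 68.3] [45, 10] 37.8 [185, 103, 125] 90
[193, 178] [629.8, 212.6, 51.9] [23, 19] -63.9 [81, 79, 76] 41
[252, 180] [640.5, 67.5, 52.2] [154, 11] -79.2 [181, 118, 32] 152
[288, 190] [626.7, -19.4, 52.5] [51, 7] 11.4 [191, 125, 13] 46
[215, 183] [625.0, 158.8, 52.1] [22, 7] -77.2 [179, 116, 28] 20
[203, 184] [619.4, 187.6, 52.7] [27, 7] -79.2 [163, 101, 10] 23
[243, 187] [620.7, 87.2, 51.3] [15, 5] 71.9 [127, 113, 100] 11
[225, 199] [583.6, 127.0, 77.2] [45, 10] 14.6 [45, 90, 61] 98
[378, 199] [621.2, -239.2, 66.9] [43, 12] 46.5 [101, 56, 33] 112
[246, 214] [555.4, 73.5, 77.0] [70, 14] 10.9 [38, 37, 37] 170
[291, 225] [543.0, -33.8, 52.4] [110, 10] 11.1 [191, 122, 4] 113
[208, 212] [550.3, 164.2, 51.3] [22, 3] 7.7 [112, 101, 89] 13
[346, 227] [544.7, -165.9, 67.1] [43, 12] 48.9 [130, 69, 29] 111
[397, 228] [556.6, -287.2, 66.8] [44, 12] 23.9 [116, 58, 25] 116
[267, 230] [518.5, 20.2, 77.8] [44, 10] 14.1 [48, 96, 65] 83
[167, 246] [
[... 3389 characters left out ...]
6] 10.8 z [0.046 0.049 0.052] med [0.57  0.082 0.049]
grey [335, 173, 9, 9, 58] [634.9 212.3] [17.9 34.5] 12.0 z [0.047 0.051 0.054] med [0.635 0.21  0.051]
grey [246, 203, 9, 16, 40] [494.4   0.6] [ 5.8 57.2] 13.2 z [0.045 0.049 0.052] med [0.495 0.001 0.049]
gate [267, 135, 36, 39, 406] [463.7 255.8] [174.4  12.7] 79.9 z [0.022 0.05  0.063] med [0.465 0.256 0.05 ]
mat [134, 241, 88, 68, 2862] [ 421.9 -198. ] [173.7 114.8] 84.6 z [0.    0.003 0.005] med [ 0.424 -0.206  0.003]
mat [239, 190, 92, 62, 351] [551.9  78.2] [179.6 232.9] 10.6 z [0.002 0.005 0.011] med [ 0.623 -0.018  0.005]
mat [258, 356, 10, 14, 43] [ 691.8 -328.3] [16.3 31.4] 45.7 z [0.011 0.014 0.015] med [ 0.695 -0.332  0.014]
```

apply_moves(
  rows=[
    {"dx": 0.407,"dy": -0.42,"dz": -0.07,"spin": 0.541,"hand": 0.5},
    {"dx": 0.407,"dy": -0.42,"dz": -0.07,"spin": 0.541,"hand": 0.5},
    {"dx": 0.407,"dy": -0.42,"dz": -0.07,"spin": 0.541,"hand": 0.5},
    {"dx": 0.407,"dy": -0.42,"dz": -0.07,"spin": 0.541,"hand": 0.5},
    {"dx": 0.407,"dy": -0.42,"dz": -0.07,"spin": 0.541,"hand": 0.5},
    {"dx": 0.407,"dy": -0.42,"dz": -0.07,"spin": 0.541,"hand": 0.5},
    {"dx": 0.407,"dy": -0.42,"dz": -0.07,"spin": 0.541,"hand": 0.5},
    {"dx": 0.407,"dy": -0.42,"dz": -0.07,"spin": 0.541,"hand": 0.5},
  ],
)

```text
time_s: 1.47
tcp_pos: [0.4006, 0.3171, 0.2044]
tool_rot: [3.141, 0.001, -2.915]
wrist_force: [0.4, 1.0, 0.3]
grip_width: 0.497
finger_force: 0.0
```

apply_moves(
  rows=[
    {"dx": 0.185,"dy": -0.192,"dz": -0.054},
    {"dx": 0.185,"dy": -0.192,"dz": -0.054},
    {"dx": 0.185,"dy": -0.192,"dz": -0.054},
    {"dx": 0.185,"dy": -0.192,"dz": -0.054},
    {"dx": 0.185,"dy": -0.192,"dz": -0.054},
    {"dx": 0.185,"dy": -0.192,"dz": -0.054},
    {"dx": 0.185,"dy": -0.192,"dz": -0.054},
    {"dx": 0.185,"dy": -0.192,"dz": -0.054},
  ],
)

```text
schema error: expected keys hand, dx, dy, dz, spin
```

```bash
python3 - <<'E'
from h import *
o=get_obs();print(o["tcp_pos"],o["qpos"])
for n in("scene",):
    im,P=snap(n)
    save(im,n+"2.png",(200,80,420,270),3)
E
```

```text
[0.40061082 0.31713438 0.20437312] [ 5.45306574e-01  2.61729895e-01 -1.80579763e-01  1.12767808e+00
  1.69968555e-04  3.18858877e-01]
```

View pics/scene2.png

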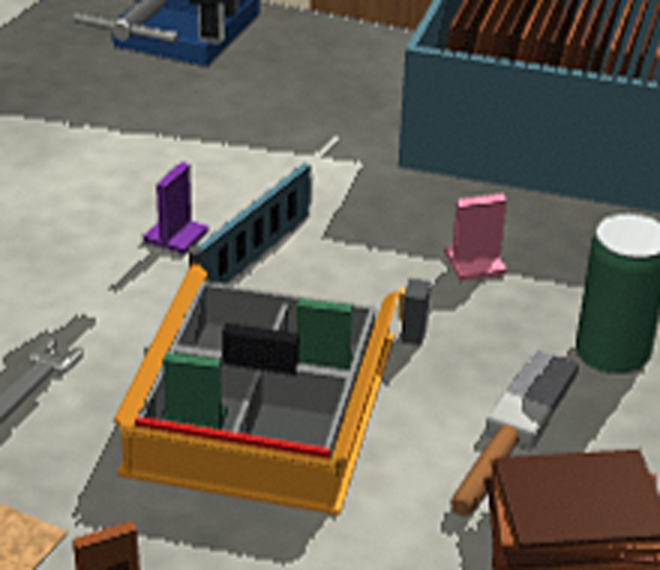

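The crop confirms that both green bars are in the rack and that the pink and purple ones stand outside it. Every row needs all five keys, so I'm resending the move.

apply_moves(
  rows=[
    {"dx": 0.185,"dy": -0.192,"dz": -0.054,"spin": 0,"hand": 0.5},
    {"dx": 0.185,"dy": -0.192,"dz": -0.054,"spin": 0,"hand": 0.5},
    {"dx": 0.185,"dy": -0.192,"dz": -0.054,"spin": 0,"hand": 0.5},
    {"dx": 0.185,"dy": -0.192,"dz": -0.054,"spin": 0,"hand": 0.5},
    {"dx": 0.185,"dy": -0.192,"dz": -0.054,"spin": 0,"hand": 0.5},
    {"dx": 0.185,"dy": -0.192,"dz": -0.054,"spin": 0,"hand": 0.5},
    {"dx": 0.185,"dy": -0.192,"dz": -0.054,"spin": 0,"hand": 0.5},
    {"dx": 0.185,"dy": -0.192,"dz": -0.054,"spin": 0,"hand": 0.5},
  ],
)

```text
time_s: 2.18
tcp_pos: [0.5873, 0.123, 0.1489]
tool_rot: [-3.14, 0.0, -2.921]
wrist_force: [-0.2, -0.5, 0.1]
grip_width: 0.501
finger_force: 0.0
```

```bash
python3 - <<'E'
from h import *
o=get_obs();print(o["tcp_pos"],o["tool_rot"],o["qpos"])
for n in("top","scene"):
    im,P=snap(n);save(im,n+"3.png",(200,100,380,280),3)
    m=(abs(P[...,0]-.585)<.09)&(abs(P[...,1]-.125)<.09)&(P[...,2]>.085)&(P[...,2]<.17)
    p=P[m];print(n,len(p));
    q=p[(p[:,2]<p[:,2].min()+.03)];print(np.round(np.percentile(q,[2,50,98],axis=0),3))
E
```

```text
[0.58726226 0.12295323 0.14887276] [-3.14020323e+00  1.47772231e-04 -2.92096942e+00] [ 0.10137226  0.4671948  -0.02604292  1.07724659 -0.00136197 -0.11925108]
top 17
[[0.58  0.089 0.144]
 [0.582 0.094 0.155]
 [0.587 0.099 0.166]]
scene 121
[[0.583 0.087 0.141]
 [0.592 0.095 0.156]
 [0.602 0.152 0.169]]
```

View pics/scene3.png

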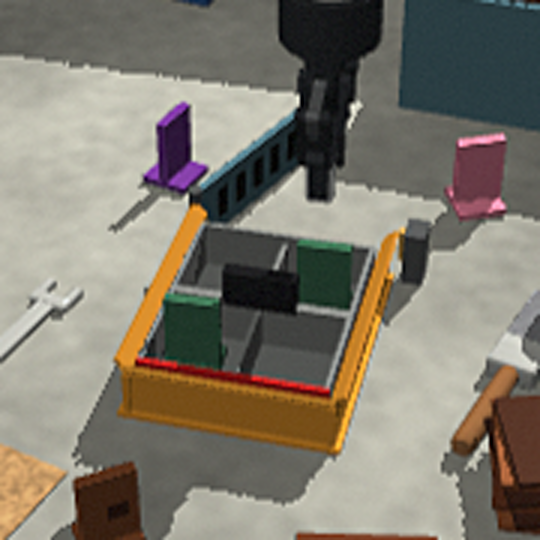

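The scene crop shows the fingers above and behind the rear green bar, roughly over it. Going down to grasp.

apply_moves(
  rows=[
    {"dx": 0,"dy": 0.002,"dz": -0.03,"spin": 0,"hand": 0.5},
    {"dx": 0,"dy": 0.002,"dz": -0.06,"spin": 0,"hand": 0.5},
    {"dx": 0,"dy": 0.002,"dz": -0.095,"spin": 0,"hand": 0.5},
    {"dx": 0,"dy": 0.002,"dz": -0.095,"spin": 0,"hand": 0.5},
    {"dx": 0,"dy": 0.002,"dz": -0.095,"spin": 0,"hand": 0.0},
    {"dx": 0,"dy": 0.002,"dz": -0.095,"spin": 0,"hand": 0.0},
    {"dx": 0,"dy": 0.002,"dz": -0.095,"spin": 0,"hand": 0.0},
    {"dx": 0,"dy": 0.002,"dz": -0.095,"spin": 0,"hand": 0.0},
  ],
  force=60,
)

```text
time_s: 2.95
tcp_pos: [0.5862, 0.1292, 0.0577]
tool_rot: [-3.141, 0.004, -2.915]
wrist_force: [0.0, -0.1, 1.2]
grip_width: 0.109
finger_force: 61.2
```

apply_moves(
  rows=[
    {"dx": 0,"dy": 0,"dz": 0,"spin": 0,"hand": 0},
    {"dx": 0,"dy": 0,"dz": 0,"spin": 0,"hand": 0},
    {"dx": 0,"dy": 0,"dz": 0.001,"spin": 0,"hand": 0},
  ],
)

```text
time_s: 3.2
tcp_pos: [0.5856, 0.1289, 0.0577]
tool_rot: [3.141, 0.003, -2.916]
wrist_force: [0.5, -1.1, -2.6]
grip_width: 0.105
finger_force: 60.8
```

apply_moves(
  rows=[
    {"dx": 0,"dy": 0,"dz": 0.02,"spin": 0,"hand": 0},
    {"dx": 0,"dy": 0,"dz": 0.06,"spin": 0,"hand": 0},
    {"dx": 0,"dy": 0,"dz": 0.095,"spin": 0,"hand": 0},
    {"dx": -0.161,"dy": -0.288,"dz": 0.095,"spin": 0,"hand": 0},
    {"dx": -0.161,"dy": -0.288,"dz": 0.095,"spin": 0,"hand": 0},
    {"dx": -0.161,"dy": -0.288,"dz": 0.095,"spin": 0,"hand": 0},
    {"dx": -0.161,"dy": -0.288,"dz": 0.095,"spin": 0,"hand": 0},
    {"dx": -0.161,"dy": -0.288,"dz": 0.095,"spin": 0,"hand": 0},
  ],
)

```text
time_s: 3.87
tcp_pos: [0.4812, -0.0544, 0.1513]
tool_rot: [3.142, -0.0, -2.915]
wrist_force: [1.0, -1.3, -2.5]
grip_width: 0.107
finger_force: 60.7
```

apply_moves(
  rows=[
    {"dx": 0,"dy": 0,"dz": 0,"spin": 0,"hand": 0},
  ],
)

```text
time_s: 3.95
tcp_pos: [0.4784, -0.0585, 0.1509]
tool_rot: [-3.139, -0.005, -2.923]
wrist_force: [-0.1, 0.4, -3.5]
grip_width: 0.108
finger_force: 60.8
```

apply_moves(
  rows=[
    {"dx": -0.054,"dy": -0.1,"dz": 0,"spin": 0,"hand": 0},
    {"dx": -0.054,"dy": -0.1,"dz": 0,"spin": 0,"hand": 0},
    {"dx": -0.054,"dy": -0.1,"dz": 0,"spin": 0,"hand": 0},
    {"dx": -0.054,"dy": -0.1,"dz": 0,"spin": 0,"hand": 0},
    {"dx": -0.054,"dy": -0.1,"dz": -0.04,"spin": 0,"hand": 0},
    {"dx": -0.054,"dy": -0.1,"dz": -0.07,"spin": 0,"hand": 0},
    {"dx": -0.054,"dy": -0.1,"dz": -0.09,"spin": 0,"hand": 0},
    {"dx": -0.054,"dy": -0.1,"dz": -0.09,"spin": 0,"hand": 0},
  ],
)

```text
time_s: 4.62
tcp_pos: [0.4252, -0.1509, 0.0574]
tool_rot: [3.136, -0.006, -2.916]
wrist_force: [-0.7, 0.3, -2.9]
grip_width: 0.108
finger_force: 60.7
```

apply_moves(
  rows=[
    {"dx": 0,"dy": 0,"dz": -0.003,"spin": 0,"hand": 0},
    {"dx": 0,"dy": 0,"dz": -0.005,"spin": 0,"hand": 0},
    {"dx": 0,"dy": 0,"dz": -0.005,"spin": 0,"hand": 0},
    {"dx": 0,"dy": 0,"dz": -0.005,"spin": 0,"hand": 0},
  ],
)

```text
time_s: 4.95
tcp_pos: [0.4302, -0.1537, 0.0576]
tool_rot: [-3.14, 0.002, -2.915]
wrist_force: [-0.5, -0.4, -3.0]
grip_width: 0.104
finger_force: 60.8
```

apply_moves(
  rows=[
    {"dx": 0,"dy": 0,"dz": 0,"spin": 0,"hand": 0},
  ],
)

```text
time_s: 5.03
tcp_pos: [0.4299, -0.1536, 0.0575]
tool_rot: [-3.14, 0.002, -2.915]
wrist_force: [-0.0, 1.1, -2.2]
grip_width: 0.106
finger_force: 60.8
```

apply_moves(
  rows=[
    {"dx": 0,"dy": 0,"dz": 0,"spin": 0,"hand": 0},
  ],
)

```text
time_s: 5.12
tcp_pos: [0.4296, -0.1535, 0.0572]
tool_rot: [-3.141, 0.001, -2.915]
wrist_force: [0.1, 0.4, -2.2]
grip_width: 0.109
finger_force: 60.8
```

apply_moves(
  rows=[
    {"dx": 0,"dy": 0,"dz": -0.002,"spin": 0,"hand": 0},
  ],
)

```text
time_s: 5.2
tcp_pos: [0.4296, -0.1535, 0.0551]
tool_rot: [-3.141, 0.001, -2.915]
wrist_force: [0.1, -0.2, -2.7]
grip_width: 0.107
finger_force: 60.8
```

apply_moves(
  rows=[
    {"dx": 0,"dy": 0,"dz": -0.002,"spin": 0,"hand": 0},
  ],
)

```text
time_s: 5.28
tcp_pos: [0.4292, -0.1533, 0.0526]
tool_rot: [-3.141, 0.001, -2.915]
wrist_force: [-0.0, 0.0, -3.2]
grip_width: 0.107
finger_force: 60.8
```

```bash
python3 - <<'E'
from h import *
o=get_obs();print(o["tcp_pos"],o["tool_rot"],o["qpos"],o["wrist_force"])
for n in("top","scene"):
    im,P=snap(n); show(im,P,zt=(.05,.12))
    o=get_obs();print(o["tcp_pos"])
E
```

```text
[ 0.42918436 -0.15334815  0.05256017] [-3.14106730e+00  7.31642882e-04 -2.91540376e+00] [-4.82555992e-01  2.99432660e-01 -5.66423971e-01  7.04042309e-01
  7.73787626e-05 -7.08744656e-01] [-0.04322924  0.00593586 -3.15504973]
[142, 167] [644.9, 337.9, 68.1] [45, 10] 38.3 [198, 112, 136] 87
[193, 178] [631.2, 212.8, 52.4] [24, 18] -79.1 [92, 89, 86] 53
[258, 180] [642.8, 54.7, 52.2] [147, 14] -80.9 [196, 128, 32] 140
[215, 183] [623.6, 156.4, 52.8] [52, 11] -81.1 [191, 124, 30] 58
[200, 184] [619.9, 194.0, 52.7] [14, 9] -57.7 [174, 105, 4] 16
[290, 216] [566.4, -29.3, 52.4] [154, 11] 10.6 [204, 132, 6] 152
[245, 193] [607.0, 82.4, 51.3] [9, 7] 67.2 [128, 124, 118] 9
[378, 199] [621.4, -239.3, 67.4] [43, 12] 45.8 [109, 62, 37] 113
[207, 202] [574.0, 169.7, 51.7] [18, 2] 6.9 [128, 111, 91] 9
[246, 214] [555.5, 73.6, 77.3] [70, 14] 10.7 [46, 45, 44] 174
[284, 211] [570.7, -16.1, 51.8] [18, 3] 14.3 [205, 34, 10] 9
[396, 226] [556.5, -286.5, 67.7] [43, 11] 24.9 [127, 65, 31] 100
[267, 230] [518.4, 20.2, 78.2] [44, 10] 14.1 [52, 103, 71] 85
[196, 248] [459.7, 165.6, 58.0] [358, 43] -89.3 [13
[... 547 characters left out ...]
.4 [141, 86, 101] 135
[339, 176] [634.6, 211.1, 51.9] [29, 17] -79.8 [96, 98, 98] 39
[322, 206] [637.4, 94.8, 52.8] [219, 11] -79.5 [218, 145, 48] 171
[261, 187] [477.2, 91.3, 50.7] [41, 5] -81.6 [144, 150, 149] 15
[277, 199] [546.7, 49.2, 67.8] [115, 60] 19.4 [34, 47, 40] 588
[317, 202] [624.3, 93.0, 50.7] [26, 6] 88.2 [154, 158, 155] 12
[191, 234] [430.7, -158.6, 91.5] [105, 45] -65.6 [37, 44, 41] 447
[235, 261] [548.2, -168.9, 64.4] [44, 16] 48.3 [93, 52, 29] 216
[251, 298] [625.2, -242.1, 65.6] [44, 14] 46.6 [75, 39, 24] 243
[209, 305] [560.3, -290.2, 64.9] [44, 12] 27.6 [88, 45, 24] 240
[148, 320] [476.7, -370.1, 66.7] [45, 13] 88.3 [68, 40, 29] 246
[ 0.42855934 -0.15305016  0.0520233 ]
```

apply_moves(
  rows=[
    {"dx": 0,"dy": 0,"dz": -0.001,"spin": 0,"hand": 0},
    {"dx": 0,"dy": 0,"dz": -0.001,"spin": 0,"hand": 0},
  ],
)

```text
time_s: 5.55
tcp_pos: [0.4287, -0.1531, 0.0517]
tool_rot: [3.141, -0.0, -2.915]
wrist_force: [-2.2, 0.8, 2.7]
grip_width: 0.106
finger_force: 61.6
```

apply_moves(
  rows=[
    {"dx": 0,"dy": 0,"dz": -0.001,"spin": 0,"hand": 0},
    {"dx": 0,"dy": 0,"dz": -0.001,"spin": 0,"hand": 0},
  ],
)

```text
time_s: 5.72
tcp_pos: [0.4287, -0.1532, 0.0516]
tool_rot: [-3.141, -0.0, -2.915]
wrist_force: [-5.8, 2.4, 14.2]
grip_width: 0.106
finger_force: 63.4
```

apply_moves(
  rows=[
    {"dx": 0,"dy": 0,"dz": -0.001,"spin": 0,"hand": 0},
    {"dx": 0,"dy": 0,"dz": -0.001,"spin": 0,"hand": 0},
  ],
)

```text
time_s: 5.88
tcp_pos: [0.4287, -0.1532, 0.0516]
tool_rot: [-3.141, 0.0, -2.915]
wrist_force: [-7.4, 4.0, 24.5]
grip_width: 0.106
finger_force: 65.0
```

apply_moves(
  rows=[
    {"dx": 0,"dy": 0,"dz": 0.002,"spin": 0,"hand": 0},
    {"dx": 0,"dy": 0,"dz": 0.002,"spin": 0,"hand": 0.45},
    {"dx": 0,"dy": 0,"dz": 0.002,"spin": 0,"hand": 0.45},
    {"dx": 0,"dy": 0,"dz": 0.002,"spin": 0,"hand": 0.45},
    {"dx": 0,"dy": 0,"dz": 0.002,"spin": 0,"hand": 0.45},
    {"dx": 0,"dy": 0,"dz": 0.04,"spin": 0,"hand": 0.45},
    {"dx": 0,"dy": 0,"dz": 0.08,"spin": 0,"hand": 0.45},
    {"dx": 0,"dy": 0,"dz": 0.1,"spin": 0,"hand": 0.45},
  ],
)

```text
time_s: 6.55
tcp_pos: [0.4301, -0.1538, 0.1526]
tool_rot: [-3.14, 0.003, -2.915]
wrist_force: [1.0, 0.3, -0.4]
grip_width: 0.45
finger_force: 0.0
```

apply_moves(
  rows=[
    {"dx": 0.09,"dy": 0.174,"dz": 0,"spin": 0,"hand": 0.45},
    {"dx": 0.09,"dy": 0.174,"dz": 0,"spin": 0,"hand": 0.45},
    {"dx": 0.09,"dy": 0.174,"dz": 0,"spin": 0,"hand": 0.45},
    {"dx": 0.09,"dy": 0.174,"dz": 0,"spin": 0,"hand": 0.45},
    {"dx": 0.09,"dy": 0.174,"dz": 0,"spin": 0,"hand": 0.45},
    {"dx": 0.09,"dy": 0.174,"dz": 0,"spin": 0,"hand": 0.45},
    {"dx": 0.09,"dy": 0.174,"dz": 0,"spin": 0,"hand": 0.45},
    {"dx": 0.09,"dy": 0.174,"dz": 0,"spin": 0,"hand": 0.45},
  ],
)

```text
time_s: 7.22
tcp_pos: [0.5183, 0.0206, 0.1488]
tool_rot: [-3.142, -0.001, -2.915]
wrist_force: [0.5, 0.9, -0.4]
grip_width: 0.45
finger_force: 0.0
```

```bash
python3 - <<'E'
from h import *
for n in("top","scene"):
    im,P=snap(n); show(im,P,zt=(.05,.078))
o=get_obs();print(o["tcp_pos"])
E
```

```text
[184, 121] [773.8, 253.2, 64.6] [61, 24] -58.7 [26, 47, 33] 119
[428, 142] [783.6, -354.2, 68.7] [68, 42] 55.1 [109, 62, 20] 217
[142, 167] [644.4, 337.8, 69.0] [46, 10] 37.1 [200, 113, 137] 87
[193, 178] [631.7, 212.9, 52.3] [25, 18] -70.1 [94, 91, 87] 50
[205, 184] [619.0, 182.4, 52.2] [36, 11] -77.1 [181, 116, 25] 38
[289, 199] [602.3, -24.1, 52.0] [39, 7] 12.3 [198, 129, 6] 35
[378, 199] [621.5, -239.2, 67.7] [43, 12] 47.7 [109, 61, 37] 110
[346, 227] [544.6, -165.9, 67.0] [43, 11] 49.0 [142, 75, 33] 112
[397, 228] [556.4, -287.1, 67.5] [43, 12] 25.2 [126, 63, 27] 114
[292, 234] [518.5, -38.8, 52.6] [56, 9] 10.8 [193, 125, 9] 56
[162, 244] [461.3, 264.5, 60.6] [162, 9] 79.8 [95, 124, 129] 257
[281, 248] [481.6, -18.5, 52.7] [40, 10] -72.8 [194, 115, 0] 39
[429, 266] [472.8, -366.9, 68.0] [44, 11] 88.3 [62, 38, 28] 108
[336, 276] [426.3, -153.1, 70.8] [43, 10] 12.0 [57, 106, 71] 100
[155, 280] [376.6, 265.2, 68.6] [46, 10] 85.7 [125, 60, 148] 94
[286, 149] [464.6, 264.7, 59.3] [161, 12] 80.3 [55, 79, 86] 207
[360, 149] [646.9, 336.4, 63.6] [45, 19] 40.7 [136, 81, 96] 133
[87, 168]
[... 344 characters left out ...]
108, 61] 15.2 [27, 38, 32] 466
[258, 196] [491.4, 41.3, 51.7] [58, 7] -67.7 [119, 136, 128] 11
[319, 198] [622.0, 112.6, 51.5] [37, 3] -76.7 [136, 141, 139] 13
[306, 203] [602.5, 78.0, 51.4] [10, 6] 6.4 [144, 146, 142] 9
[314, 205] [624.5, 79.1, 50.5] [20, 14] -30.3 [141, 144, 140] 14
[278, 225] [577.3, -18.5, 50.9] [17, 4] 5.5 [204, 29, 26] 8
[190, 240] [429.5, -155.0, 65.4] [45, 17] 10.4 [41, 73, 54] 214
[235, 261] [547.6, -168.1, 64.7] [44, 15] 49.1 [88, 49, 27] 214
[251, 298] [624.4, -241.2, 65.5] [44, 14] 45.8 [69, 36, 22] 243
[209, 305] [560.7, -290.7, 64.8] [44, 13] 27.9 [83, 42, 23] 241
[148, 320] [476.1, -370.2, 66.2] [45, 12] 88.4 [42, 24, 17] 252
[0.51816815 0.019801   0.14905831]
```

apply_moves(
  rows=[
    {"dx": 0,"dy": 0,"dz": -0.035,"spin": 0,"hand": 0.45},
    {"dx": 0,"dy": 0,"dz": -0.07,"spin": 0,"hand": 0.45},
    {"dx": 0,"dy": 0,"dz": -0.092,"spin": 0,"hand": 0.45},
    {"dx": 0,"dy": 0,"dz": -0.092,"spin": 0,"hand": 0.45},
    {"dx": 0,"dy": 0,"dz": -0.092,"spin": 0,"hand": 0},
    {"dx": 0,"dy": 0,"dz": -0.092,"spin": 0,"hand": 0},
    {"dx": 0,"dy": 0,"dz": -0.092,"spin": 0,"hand": 0},
    {"dx": 0,"dy": 0,"dz": -0.092,"spin": 0,"hand": 0},
  ],
)

```text
time_s: 7.98
tcp_pos: [0.5204, 0.0203, 0.0592]
tool_rot: [-3.14, 0.003, -2.916]
wrist_force: [-0.5, -1.5, 2.6]
grip_width: 0.111
finger_force: 59.5
```

apply_moves(
  rows=[
    {"dx": 0,"dy": 0,"dz": 0,"spin": 0,"hand": 0},
    {"dx": 0,"dy": 0,"dz": 0,"spin": 0,"hand": 0},
  ],
)

```text
time_s: 8.15
tcp_pos: [0.5204, 0.0203, 0.0592]
tool_rot: [-3.14, 0.003, -2.916]
wrist_force: [-1.1, -0.9, 7.2]
grip_width: 0.108
finger_force: 60.1
```

apply_moves(
  rows=[
    {"dx": 0,"dy": 0,"dz": 0.02,"spin": 0,"hand": 0},
    {"dx": 0,"dy": 0,"dz": 0.06,"spin": 0,"hand": 0},
    {"dx": 0,"dy": 0,"dz": 0.095,"spin": 0,"hand": 0},
    {"dx": 0,"dy": 0,"dz": 0.095,"spin": 0,"hand": 0},
  ],
)

```text
time_s: 8.48
tcp_pos: [0.5234, 0.0207, 0.1594]
tool_rot: [-3.138, 0.011, -2.915]
wrist_force: [2.0, 0.3, -2.5]
grip_width: 0.106
finger_force: 59.5
```

apply_moves(
  rows=[
    {"dx": -0.104,"dy": -0.257,"dz": 0,"spin": 0,"hand": 0},
    {"dx": -0.104,"dy": -0.257,"dz": 0,"spin": 0,"hand": 0},
    {"dx": -0.104,"dy": -0.257,"dz": 0,"spin": 0,"hand": 0},
    {"dx": -0.104,"dy": -0.257,"dz": 0,"spin": 0,"hand": 0},
    {"dx": -0.104,"dy": -0.257,"dz": 0,"spin": 0,"hand": 0},
    {"dx": -0.104,"dy": -0.257,"dz": 0,"spin": 0,"hand": 0},
    {"dx": -0.104,"dy": -0.257,"dz": 0,"spin": 0,"hand": 0},
    {"dx": -0.104,"dy": -0.257,"dz": 0,"spin": 0,"hand": 0},
  ],
)

```text
time_s: 9.15
tcp_pos: [0.4131, -0.2407, 0.152]
tool_rot: [-3.139, -0.001, -2.922]
wrist_force: [0.9, 0.6, -3.3]
grip_width: 0.107
finger_force: 59.9
```

apply_moves(
  rows=[
    {"dx": 0,"dy": 0,"dz": -0.035,"spin": 0,"hand": 0},
    {"dx": 0,"dy": 0,"dz": -0.07,"spin": 0,"hand": 0},
    {"dx": 0,"dy": 0,"dz": -0.098,"spin": 0,"hand": 0},
    {"dx": 0,"dy": 0,"dz": -0.098,"spin": 0,"hand": 0},
    {"dx": 0,"dy": 0,"dz": -0.098,"spin": 0,"hand": 0},
    {"dx": 0,"dy": 0,"dz": -0.098,"spin": 0,"hand": 0},
  ],
)

```text
time_s: 9.65
tcp_pos: [0.4146, -0.2354, 0.054]
tool_rot: [3.14, -0.001, -2.915]
wrist_force: [0.3, -0.6, -4.8]
grip_width: 0.106
finger_force: 67.7
```

apply_moves(
  rows=[
    {"dx": 0,"dy": 0,"dz": -0.001,"spin": 0,"hand": 0},
    {"dx": 0,"dy": 0,"dz": -0.001,"spin": 0,"hand": 0},
    {"dx": 0,"dy": 0,"dz": -0.001,"spin": 0,"hand": 0},
  ],
)

```text
time_s: 9.9
tcp_pos: [0.4151, -0.2362, 0.0537]
tool_rot: [-3.141, 0.0, -2.915]
wrist_force: [0.0, -0.6, -4.0]
grip_width: 0.105
finger_force: 67.7
```

apply_moves(
  rows=[
    {"dx": 0,"dy": 0,"dz": 0,"spin": 0,"hand": 0.4},
    {"dx": 0,"dy": 0,"dz": 0,"spin": 0,"hand": 0.4},
    {"dx": 0,"dy": 0,"dz": 0,"spin": 0,"hand": 0.4},
    {"dx": 0,"dy": 0,"dz": 0,"spin": 0,"hand": 0.4},
    {"dx": 0,"dy": 0,"dz": 0.04,"spin": 0,"hand": 0.4},
    {"dx": 0,"dy": 0,"dz": 0.08,"spin": 0,"hand": 0.4},
    {"dx": 0,"dy": 0,"dz": 0.11,"spin": 0,"hand": 0.4},
    {"dx": 0,"dy": 0,"dz": 0.11,"spin": 0,"hand": 0.4},
  ],
)

```text
time_s: 10.57
tcp_pos: [0.4184, -0.2389, 0.1699]
tool_rot: [-3.133, 0.007, -2.915]
wrist_force: [0.6, -0.8, 0.6]
grip_width: 0.401
finger_force: 0.0
```

```bash
python3 - <<'E'
from h import *
im,P=snap("top"); show(im,P,zt=(.05,.085))
im,P=snap("scene"); save(im,"scene4.png",(100,120,360,350),2.5)
E
```

```text
[184, 121] [775.2, 255.8, 66.8] [63, 28] -63.6 [26, 46, 32] 150
[428, 142] [783.6, -354.9, 69.3] [69, 43] 57.8 [106, 63, 24] 241
[142, 167] [644.7, 337.9, 68.6] [44, 10] 37.5 [195, 110, 133] 88
[193, 178] [631.9, 212.9, 51.5] [26, 19] -76.0 [94, 91, 87] 53
[251, 180] [640.4, 67.7, 52.4] [101, 11] -79.4 [191, 124, 32] 100
[278, 178] [651.5, 6.7, 52.1] [20, 8] -73.5 [192, 124, 27] 20
[287, 181] [646.9, -16.1, 52.3] [11, 5] 5.2 [202, 140, 41] 11
[214, 183] [622.8, 159.7, 52.7] [78, 13] -80.3 [187, 119, 24] 86
[378, 199] [620.5, -239.0, 66.9] [43, 14] 41.4 [106, 59, 35] 114
[246, 215] [550.7, 72.5, 77.4] [83, 14] 10.8 [48, 46, 45] 175
[345, 227] [544.7, -165.9, 67.2] [43, 11] 49.1 [138, 73, 32] 110
[396, 226] [559.0, -285.7, 67.7] [39, 12] 25.0 [123, 63, 30] 93
[248, 238] [497.4, 62.3, 51.5] [19, 6] 13.2 [129, 128, 121] 14
[236, 247] [474.4, 88.8, 51.8] [10, 3] -84.1 [129, 123, 116] 8
[336, 276] [426.2, -153.0, 71.5] [44, 10] 13.2 [55, 104, 69] 103
[155, 280] [376.6, 265.0, 68.5] [45, 10] 85.8 [122, 59, 144] 95
```

View pics/scene4.png

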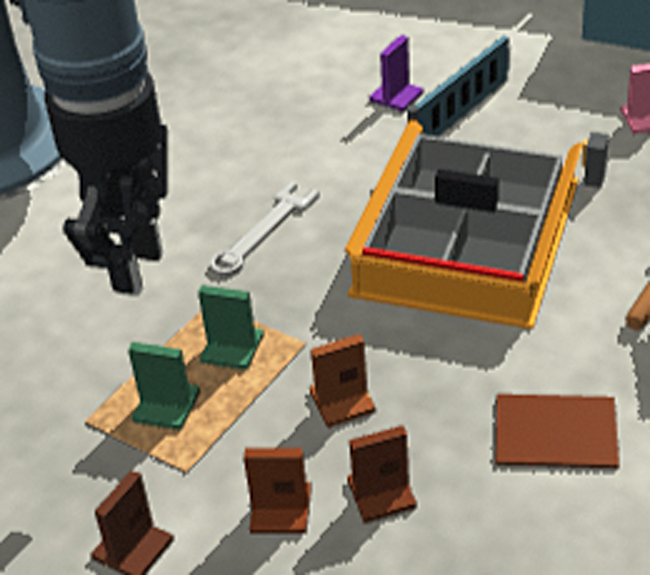

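Both green bars stand on the mat and the rack is empty. Next, the rack handle.

apply_moves(
  rows=[
    {"dx": 0.135,"dy": 0.31,"dz": -0.015,"spin": -0.042,"hand": 0.5},
    {"dx": 0.135,"dy": 0.31,"dz": -0.015,"spin": -0.042,"hand": 0.5},
    {"dx": 0.135,"dy": 0.31,"dz": -0.015,"spin": -0.042,"hand": 0.5},
    {"dx": 0.135,"dy": 0.31,"dz": -0.015,"spin": -0.042,"hand": 0.5},
    {"dx": 0.135,"dy": 0.31,"dz": -0.015,"spin": -0.042,"hand": 0.5},
    {"dx": 0.135,"dy": 0.31,"dz": -0.015,"spin": -0.042,"hand": 0.5},
    {"dx": 0.135,"dy": 0.31,"dz": -0.015,"spin": -0.042,"hand": 0.5},
    {"dx": 0.135,"dy": 0.31,"dz": -0.015,"spin": -0.042,"hand": 0.5},
  ],
)

```text
time_s: 11.33
tcp_pos: [0.5469, 0.0712, 0.1466]
tool_rot: [3.141, -0.003, -2.957]
wrist_force: [0.6, -0.8, -0.2]
grip_width: 0.502
finger_force: 0.0
```

apply_moves(
  rows=[
    {"dx": 0,"dy": 0,"dz": 0,"spin": 0,"hand": 0.5},
    {"dx": 0,"dy": 0,"dz": 0,"spin": 0,"hand": 0.5},
    {"dx": 0,"dy": 0,"dz": 0,"spin": 0,"hand": 0.5},
    {"dx": 0,"dy": 0,"dz": 0,"spin": 0,"hand": 0.5},
  ],
)

```text
time_s: 11.67
tcp_pos: [0.5466, 0.0681, 0.1476]
tool_rot: [3.141, -0.002, -2.959]
wrist_force: [-0.7, -0.9, -0.3]
grip_width: 0.497
finger_force: 0.0
```

apply_moves(
  rows=[
    {"dx": 0.005,"dy": 0.004,"dz": -0.03,"spin": 0,"hand": 0.5},
    {"dx": 0.005,"dy": 0.004,"dz": -0.06,"spin": 0,"hand": 0.5},
    {"dx": 0.005,"dy": 0.004,"dz": -0.09,"spin": 0,"hand": 0.5},
    {"dx": 0.005,"dy": 0.004,"dz": -0.09,"spin": 0,"hand": 0.5},
    {"dx": 0.005,"dy": 0.004,"dz": -0.09,"spin": 0,"hand": 0.5},
    {"dx": 0.005,"dy": 0.004,"dz": -0.09,"spin": 0,"hand": 0.5},
  ],
)

```text
time_s: 12.17
tcp_pos: [0.5521, 0.0719, 0.0586]
tool_rot: [3.141, -0.001, -2.959]
wrist_force: [0.2, 0.5, -0.6]
grip_width: 0.502
finger_force: 0.0
```

apply_moves(
  rows=[
    {"dx": 0,"dy": 0,"dz": 0,"spin": 0,"hand": 0.0},
    {"dx": 0,"dy": 0,"dz": 0,"spin": 0,"hand": 0.0},
    {"dx": 0,"dy": 0,"dz": 0,"spin": 0,"hand": 0.0},
    {"dx": 0,"dy": 0,"dz": 0,"spin": 0,"hand": 0.0},
    {"dx": 0,"dy": 0,"dz": 0,"spin": 0,"hand": 0.0},
    {"dx": 0,"dy": 0,"dz": 0,"spin": 0,"hand": 0.0},
    {"dx": 0,"dy": 0,"dz": 0,"spin": 0,"hand": 0.0},
  ],
  force=100,
)

```text
time_s: 12.75
tcp_pos: [0.5531, 0.0727, 0.0595]
tool_rot: [-3.14, 0.001, -2.958]
wrist_force: [-2.4, -2.0, 5.7]
grip_width: 0.146
finger_force: 98.6
```

apply_moves(
  rows=[
    {"dx": 0,"dy": 0,"dz": 0.01,"spin": 0,"hand": 0.0},
    {"dx": 0,"dy": 0,"dz": 0.025,"spin": 0,"hand": 0.0},
    {"dx": 0,"dy": 0,"dz": 0.04,"spin": 0,"hand": 0.0},
    {"dx": 0,"dy": 0,"dz": 0.06,"spin": 0,"hand": 0.0},
    {"dx": 0,"dy": 0,"dz": 0.085,"spin": 0,"hand": 0.0},
    {"dx": 0,"dy": 0,"dz": 0.11,"spin": 0,"hand": 0.0},
    {"dx": 0,"dy": 0,"dz": 0.11,"spin": 0,"hand": 0.0},
    {"dx": 0,"dy": 0,"dz": 0.11,"spin": 0,"hand": 0.0},
  ],
)

```text
time_s: 13.42
tcp_pos: [0.5537, 0.0734, 0.1693]
tool_rot: [-3.142, 0.003, -2.957]
wrist_force: [0.2, -1.2, -4.7]
grip_width: 0.144
finger_force: 98.2
```

```bash
python3 - <<'E'
from h import *
o=get_obs();print(o["tcp_pos"],o["tool_rot"],o["qpos"],o["wrist_force"])
im,P=snap("scene"); save(im,"scene5.png",(180,60,400,270),2.5)
E
```

```text
[0.55371243 0.07335661 0.16934237] [-3.14151951e+00  2.61813252e-03 -2.95715825e+00] [ 1.79459866e-02  3.72277953e-01 -1.17683630e-01  1.07824069e+00
  3.61742538e-04 -1.66487857e-01] [ 0.24486107 -1.18804844 -4.69739082]
```

View pics/scene5.png

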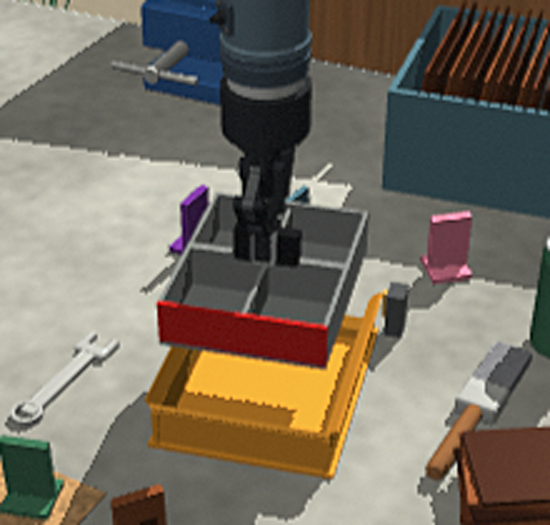

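The rack is lifted clear and level. Before turning I'll check how far off centre the grip is along the bar.

```bash
cat >> h.py <<'E'
def rackfit(z0,yaw,c):
    "rack outer extents in frame at c (m), yaw, from wall-top points near z0"
    R=np.array([[np.cos(yaw),np.sin(yaw)],[-np.sin(yaw),np.cos(yaw)]])
    for n in("top","scene"):
        im,P=snap(n); m=(abs(P[...,2]-z0)<.006)&(np.hypot(P[...,0]-c[0],P[...,1]-c[1])<.14)
        p=P[m]; q=(p[:,:2]-c)@R.T*1000
        r=cv2.minAreaRect((p[:,:2]*1000).astype(np.float32))
        print(n,len(p),"x",np.round(np.percentile(q[:,0],[0.5,2,98,99.5]),1),"y",np.round(np.percentile(q[:,1],[0.5,2,98,99.5]),1),"rect",np.round(r[0],1),np.round(r[1],1),round(r[2],1))
E
python3 - <<'E'
from h import *
o=get_obs();c=o["tcp_pos"][:2]
rackfit(o["tcp_pos"][2]+.008-.015,o["tool_rot"][2]+np.pi,c)
E
```

```text
top 288 x [-76.2 -75.7  73.7  74.1] y [-92.5 -92.4   3.1   6.8] rect [559.1  31.4] [150.7 100.4] 10.4
scene 592 x [-74.9 -74.6  74.8  75.3] y [-97.  -96.   91.2  93.5] rect [552.9  72. ] [151.  192.6] 10.7
```

apply_moves(
  rows=[
    {"dx": 0,"dy": 0,"dz": 0,"spin": -0.12,"hand": 0},
    {"dx": 0,"dy": 0,"dz": 0,"spin": -0.24,"hand": 0},
    {"dx": 0,"dy": 0,"dz": 0,"spin": -0.36,"hand": 0},
    {"dx": 0,"dy": 0,"dz": 0,"spin": -0.48,"hand": 0},
    {"dx": 0,"dy": 0,"dz": 0,"spin": -0.6,"hand": 0},
    {"dx": 0,"dy": 0,"dz": 0,"spin": -0.72,"hand": 0},
    {"dx": 0,"dy": 0,"dz": 0,"spin": -0.84,"hand": 0},
    {"dx": 0,"dy": 0,"dz": 0,"spin": -0.96,"hand": 0},
  ],
)

```text
time_s: 14.23
tcp_pos: [0.5512, 0.0732, 0.1662]
tool_rot: [-3.139, -0.003, 2.36]
wrist_force: [-0.1, 0.0, -5.1]
grip_width: 0.148
finger_force: 97.9
```

apply_moves(
  rows=[
    {"dx": 0,"dy": 0,"dz": 0,"spin": -0.12,"hand": 0},
    {"dx": 0,"dy": 0,"dz": 0,"spin": -0.24,"hand": 0},
    {"dx": 0,"dy": 0,"dz": 0,"spin": -0.36,"hand": 0},
    {"dx": 0,"dy": 0,"dz": 0,"spin": -0.48,"hand": 0},
    {"dx": 0,"dy": 0,"dz": 0,"spin": -0.6,"hand": 0},
    {"dx": 0,"dy": 0,"dz": 0,"spin": -0.72,"hand": 0},
    {"dx": 0,"dy": 0,"dz": 0,"spin": -0.84,"hand": 0},
    {"dx": 0,"dy": 0,"dz": 0,"spin": -0.96,"hand": 0},
  ],
)

```text
time_s: 14.9
tcp_pos: [0.5512, 0.0731, 0.1662]
tool_rot: [-3.137, 0.001, 1.4]
wrist_force: [-1.0, -0.2, -4.9]
grip_width: 0.147
finger_force: 97.9
```

apply_moves(
  rows=[
    {"dx": 0,"dy": 0,"dz": 0,"spin": -0.12,"hand": 0},
    {"dx": 0,"dy": 0,"dz": 0,"spin": -0.24,"hand": 0},
    {"dx": 0,"dy": 0,"dz": 0,"spin": -0.36,"hand": 0},
    {"dx": 0,"dy": 0,"dz": 0,"spin": -0.48,"hand": 0},
    {"dx": 0,"dy": 0,"dz": 0,"spin": -0.6,"hand": 0},
    {"dx": 0,"dy": 0,"dz": 0,"spin": -0.72,"hand": 0},
    {"dx": 0,"dy": 0,"dz": 0,"spin": -0.84,"hand": 0},
    {"dx": 0,"dy": 0,"dz": 0,"spin": -0.96,"hand": 0},
  ],
)

```text
time_s: 15.57
tcp_pos: [0.5512, 0.0731, 0.1662]
tool_rot: [-3.14, 0.004, 0.44]
wrist_force: [0.7, -0.2, -5.1]
grip_width: 0.145
finger_force: 97.9
```

apply_moves(
  rows=[
    {"dx": 0,"dy": 0,"dz": 0,"spin": -0.12,"hand": 0},
    {"dx": 0,"dy": 0,"dz": 0,"spin": -0.24,"hand": 0},
    {"dx": 0,"dy": 0,"dz": 0,"spin": -0.26,"hand": 0},
    {"dx": 0,"dy": 0,"dz": 0,"spin": -0.26,"hand": 0},
    {"dx": 0,"dy": 0,"dz": 0,"spin": -0.26,"hand": 0},
    {"dx": 0,"dy": 0,"dz": 0,"spin": -0.26,"hand": 0},
  ],
)

```text
time_s: 16.07
tcp_pos: [0.5524, 0.0731, 0.1679]
tool_rot: [-3.141, 0.001, 0.187]
wrist_force: [1.1, -0.3, -6.0]
grip_width: 0.146
finger_force: 97.9
```

```bash
python3 - <<'E'
from h import *
o=get_obs();c=o["tcp_pos"][:2];print(o["qpos"],o["tcp_pos"],o["tool_rot"])
rackfit(o["tcp_pos"][2]+.008-.015,o["tool_rot"][2],c)
im,P=snap("top")
hsv=cv2.cvtColor(im,cv2.COLOR_RGB2HSV).astype(int);z=P[...,2]
for n in("top","scene"):
    im,P=snap(n); save(im,n+"6.png",(150,100,400,300),2)
E
```

```text
[ 1.78279083e-02  3.73707435e-01 -1.19402969e-01  1.07887503e+00
 -8.38087164e-05  2.97194992e+00] [0.55236241 0.07313345 0.16790878] [-3.14147450e+00  1.18618535e-03  1.87470761e-01]
top 293 x [-77.7 -77.1  72.1  72.6] y [-92.5 -92.4   3.6   7.1] rect [558.1  30.9] [151.  100.8] 10.4
scene 665 x [-75.1 -74.6  74.7  74.9] y [-97.4 -96.3  91.2  93.2] rect [552.6  71.1] [151.1 192.6] 10.6
```

View pics/scene6.png

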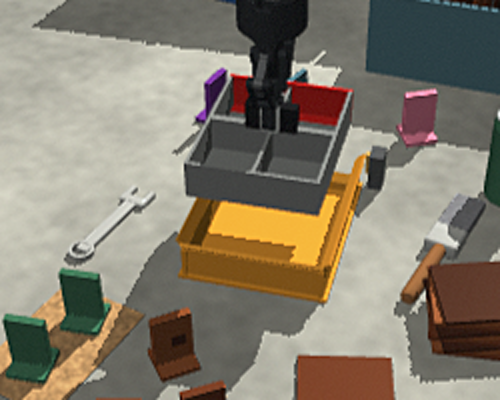

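The red end now faces the gate and the grip is centred to about 1 mm. Lowering it in the same place.

apply_moves(
  rows=[
    {"dx": 0.0005,"dy": 0,"dz": -0.02,"spin": 0,"hand": 0},
    {"dx": 0.0005,"dy": 0,"dz": -0.04,"spin": 0,"hand": 0},
    {"dx": 0.0005,"dy": 0,"dz": -0.052,"spin": 0,"hand": 0},
    {"dx": 0.0005,"dy": 0,"dz": -0.058,"spin": 0,"hand": 0},
    {"dx": 0.0005,"dy": 0,"dz": -0.064,"spin": 0,"hand": 0},
    {"dx": 0.0005,"dy": 0,"dz": -0.07,"spin": 0,"hand": 0},
    {"dx": 0.0005,"dy": 0,"dz": -0.075,"spin": 0,"hand": 0},
    {"dx": 0.0005,"dy": 0,"dz": -0.075,"spin": 0,"hand": 0},
  ],
)

```text
time_s: 16.98
tcp_pos: [0.5531, 0.0731, 0.093]
tool_rot: [-3.142, 0.001, 0.186]
wrist_force: [0.7, 0.0, -5.6]
grip_width: 0.146
finger_force: 97.8
```

apply_moves(
  rows=[
    {"dx": 0,"dy": 0,"dz": -0.004,"spin": 0,"hand": 0},
    {"dx": 0,"dy": 0,"dz": -0.008,"spin": 0,"hand": 0},
    {"dx": 0,"dy": 0,"dz": -0.012,"spin": 0,"hand": 0},
    {"dx": 0,"dy": 0,"dz": -0.016,"spin": 0,"hand": 0},
    {"dx": 0,"dy": 0,"dz": -0.016,"spin": 0,"hand": 0},
  ],
)

```text
time_s: 17.4
tcp_pos: [0.5527, 0.0731, 0.0766]
tool_rot: [-3.142, 0.001, 0.186]
wrist_force: [0.3, 0.0, -5.6]
grip_width: 0.151
finger_force: 97.8
```

apply_moves(
  rows=[
    {"dx": 0,"dy": 0,"dz": -0.004,"spin": 0,"hand": 0},
    {"dx": 0,"dy": 0,"dz": -0.008,"spin": 0,"hand": 0},
    {"dx": 0,"dy": 0,"dz": -0.012,"spin": 0,"hand": 0},
    {"dx": 0,"dy": 0,"dz": -0.016,"spin": 0,"hand": 0},
    {"dx": 0,"dy": 0,"dz": -0.016,"spin": 0,"hand": 0},
  ],
)

```text
time_s: 17.82
tcp_pos: [0.5528, 0.0731, 0.0605]
tool_rot: [-3.142, 0.001, 0.186]
wrist_force: [1.0, -0.2, -5.4]
grip_width: 0.143
finger_force: 97.9
```

apply_moves(
  rows=[
    {"dx": 0,"dy": 0,"dz": -0.001,"spin": 0,"hand": 0},
    {"dx": 0,"dy": 0,"dz": -0.001,"spin": 0,"hand": 0},
  ],
)

```text
time_s: 17.98
tcp_pos: [0.5532, 0.0732, 0.0604]
tool_rot: [3.142, 0.0, 0.186]
wrist_force: [0.8, 0.8, -5.3]
grip_width: 0.148
finger_force: 97.9
```

apply_moves(
  rows=[
    {"dx": 0,"dy": 0,"dz": -0.001,"spin": 0,"hand": 0},
    {"dx": 0,"dy": 0,"dz": -0.001,"spin": 0,"hand": 0},
  ],
)

```text
time_s: 18.15
tcp_pos: [0.5534, 0.0732, 0.0596]
tool_rot: [3.142, -0.0, 0.186]
wrist_force: [0.4, 0.2, -4.5]
grip_width: 0.142
finger_force: 97.9
```

Almost touching the floor. One more millimetre, then release, rise and check.

apply_moves(
  rows=[
    {"dx": 0,"dy": 0,"dz": -0.001,"spin": 0,"hand": 0},
    {"dx": 0,"dy": 0,"dz": -0.001,"spin": 0,"hand": 0},
    {"dx": 0,"dy": 0,"dz": -0.001,"spin": 0,"hand": 0.4},
    {"dx": 0,"dy": 0,"dz": -0.001,"spin": 0,"hand": 0.4},
    {"dx": 0,"dy": 0,"dz": -0.001,"spin": 0,"hand": 0.4},
    {"dx": 0,"dy": 0,"dz": -0.001,"spin": 0,"hand": 0.4},
    {"dx": 0,"dy": 0,"dz": 0.04,"spin": 0,"hand": 0.4},
    {"dx": 0,"dy": 0,"dz": 0.08,"spin": 0,"hand": 0.4},
  ],
)

```text
time_s: 18.82
tcp_pos: [0.5506, 0.0731, 0.138]
tool_rot: [-3.141, 0.007, 0.186]
wrist_force: [0.8, -0.1, 0.7]
grip_width: 0.401
finger_force: 0.0
```

apply_moves(
  rows=[
    {"dx": 0,"dy": -0.2,"dz": 0.02,"spin": 0.96,"hand": 0.5},
    {"dx": 0,"dy": -0.2,"dz": 0.02,"spin": 0.96,"hand": 0.5},
    {"dx": 0,"dy": -0.2,"dz": 0.02,"spin": 0.96,"hand": 0.5},
    {"dx": 0,"dy": -0.2,"dz": 0.02,"spin": 0.96,"hand": 0.5},
    {"dx": 0,"dy": -0.2,"dz": 0.02,"spin": 0.96,"hand": 0.5},
    {"dx": 0,"dy": -0.2,"dz": 0.02,"spin": 0.96,"hand": 0.5},
    {"dx": 0,"dy": -0.2,"dz": 0.02,"spin": 0.96,"hand": 0.5},
    {"dx": 0,"dy": -0.2,"dz": 0.02,"spin": 0.96,"hand": 0.5},
  ],
)

```text
time_s: 19.48
tcp_pos: [0.5535, -0.1285, 0.1597]
tool_rot: [3.141, -0.0, 1.141]
wrist_force: [-0.7, 0.2, -0.2]
grip_width: 0.504
finger_force: 0.0
```

```bash
python3 - <<'E'
from h import *
o=get_obs();print(o["tcp_pos"],o["tool_rot"])
rackfit(.050,.1846,np.array([.5531,.0731]))
im,P=snap("top"); show(im,P)
hsv=cv2.cvtColor(im,cv2.COLOR_RGB2HSV)
m=((hsv[...,0]<5)|(hsv[...,0]>175))&(hsv[...,1]>190)&(im[...,0]>120)&(P[...,2]>.03)
print("red",np.median(P[m],0))
im,P=snap("scene");save(im,"scene7.png",(180,100,400,270),3)
E
```

```text
[ 0.55353634 -0.12848583  0.15974335] [ 3.14062147e+00 -1.66855900e-04  1.14072216e+00]
top 1601 x [-90.6 -89.8  89.1  90.3] y [-108.  -106.3  104.4  109.7] rect [552.8  75.8] [182.7 222.3] 10.3
scene 1264 x [-88.2 -86.2  91.1  91.8] y [-111.5 -110.   101.2  109.8] rect [555.2  72.9] [181.8 226.3] 10.0
[184, 121] [776.4, 253.8, 67.3] [63, 32] -56.3 [30, 51, 37] 145
[428, 142] [783.7, -354.3, 69.4] [69, 44] 55.2 [114, 67, 26] 237
[142, 167] [644.6, 337.9, 67.8] [44, 10] 37.6 [203, 116, 140] 90
[193, 178] [631.8, 212.5, 51.6] [25, 19] -83.4 [98, 95, 90] 52
[272, 178] [650.2, 20.2, 52.2] [48, 10] -75.0 [203, 132, 31] 45
[231, 182] [630.1, 122.5, 52.5] [158, 11] -79.6 [200, 130, 33] 157
[287, 186] [635.0, -16.7, 52.1] [31, 9] 12.0 [213, 142, 15] 31
[289, 200] [600.9, -23.6, 52.8] [27, 9] 11.6 [207, 137, 8] 30
[208, 202] [575.9, 169.9, 51.1] [15, 3] 7.6 [195, 25, 0] 9
[246, 214] [556.9, 74.1, 77.4] [77, 14] 10.4 [50, 48, 47] 171
[382, 203] [613.3, -247.0, 67.7] [20, 12] 49.9 [109, 62, 39] 53
[290, 212] [568.8, -30.7, 51.9] [30, 9] 15.8 [210, 139, 9] 31
[397, 227] [556.5, -286.3, 67.1] [44, 11] 25.3 [93, 51, 27] 112
[168, 246] [458.1, 251.6, 60.5] [195, 15] 81.6 [104, 125, 123] 302
[270, 249] [477.5, 9.1, 52.0] [21, 8] -85.3 [202, 121, 2] 26
[236, 252] [463.4, 85.2, 51.6] [33, 10] -78.5 [203, 120, 0] 39
[254, 251] [469.3, 45.1, 52.4] [43, 7] -78.8 [203, 120, 0] 40
[219, 253] [455.3, 128.0, 53.1] [45, 10] -78.1 [204, 121, 0] 48
[429, 266] [472.7, -367.3, 67.4] [43, 11] 88.7 [98, 56, 37] 109
[155, 280] [376.6, 264.9, 68.8] [45, 10] 85.4 [129, 62, 152] 96
[371, 286] [413.2, -235.4, 70.9] [44, 11] 13.2 [60, 109, 73] 112
red [0.52997894 0.16043696 0.04730279]
```

View pics/scene7.png

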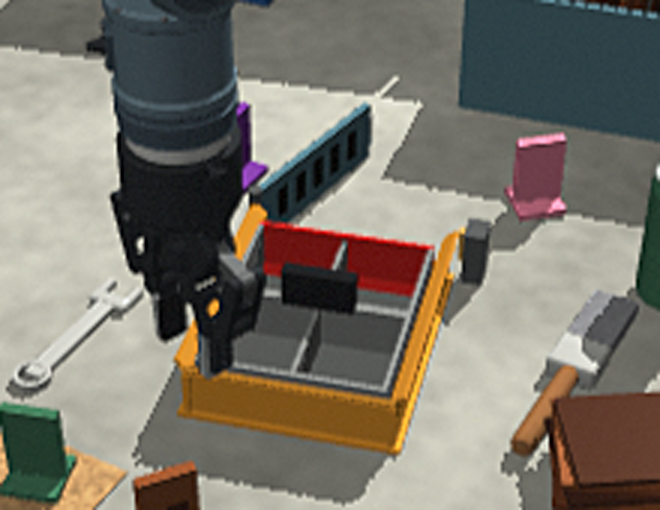

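The rack is seated with its red end at the gate. Next, sample 1 at (545,-166). I'll turn the tool round so the wrist stays in the middle of its range.

apply_moves(
  rows=[
    {"dx": -0.008,"dy": -0.038,"dz": -0.01,"spin": 0.96,"hand": 0.5},
    {"dx": -0.008,"dy": -0.038,"dz": -0.01,"spin": 0.96,"hand": 0.5},
    {"dx": -0.008,"dy": -0.038,"dz": -0.01,"spin": 0.96,"hand": 0.5},
    {"dx": -0.008,"dy": -0.038,"dz": -0.01,"spin": 0.96,"hand": 0.5},
    {"dx": -0.008,"dy": -0.038,"dz": -0.01,"spin": 0.96,"hand": 0.5},
    {"dx": -0.008,"dy": -0.038,"dz": -0.01,"spin": 0.96,"hand": 0.5},
    {"dx": -0.008,"dy": -0.038,"dz": -0.01,"spin": 0.96,"hand": 0.5},
    {"dx": -0.008,"dy": -0.038,"dz": -0.01,"spin": 0.96,"hand": 0.5},
  ],
)

```text
time_s: 20.35
tcp_pos: [0.5454, -0.1645, 0.1495]
tool_rot: [3.142, 0.0, 2.101]
wrist_force: [0.5, -0.6, -0.6]
grip_width: 0.497
finger_force: 0.0
```

apply_moves(
  rows=[
    {"dx": 0,"dy": 0,"dz": 0,"spin": 0.96,"hand": 0.5},
    {"dx": 0,"dy": 0,"dz": 0,"spin": 0.96,"hand": 0.5},
    {"dx": 0,"dy": 0,"dz": 0,"spin": 0.96,"hand": 0.5},
    {"dx": 0,"dy": 0,"dz": 0,"spin": 0.96,"hand": 0.5},
    {"dx": 0,"dy": 0,"dz": 0,"spin": 0.96,"hand": 0.5},
    {"dx": 0,"dy": 0,"dz": 0,"spin": 0.96,"hand": 0.5},
    {"dx": 0,"dy": 0,"dz": 0,"spin": 0.96,"hand": 0.5},
    {"dx": 0,"dy": 0,"dz": 0,"spin": 0.96,"hand": 0.5},
  ],
)

```text
time_s: 21.02
tcp_pos: [0.5454, -0.1644, 0.1495]
tool_rot: [3.142, 0.0, 3.061]
wrist_force: [0.9, 0.5, -0.4]
grip_width: 0.502
finger_force: 0.0
```

apply_moves(
  rows=[
    {"dx": 0,"dy": 0,"dz": 0,"spin": 0.94,"hand": 0.5},
    {"dx": 0,"dy": 0,"dz": 0,"spin": 0.94,"hand": 0.5},
    {"dx": 0,"dy": 0,"dz": 0,"spin": 0.94,"hand": 0.5},
    {"dx": 0,"dy": 0,"dz": 0,"spin": 0.94,"hand": 0.5},
    {"dx": 0,"dy": 0,"dz": 0,"spin": 0.94,"hand": 0.5},
    {"dx": 0,"dy": 0,"dz": 0,"spin": 0.94,"hand": 0.5},
    {"dx": 0,"dy": 0,"dz": 0,"spin": 0.94,"hand": 0.5},
    {"dx": 0,"dy": 0,"dz": 0,"spin": 0.94,"hand": 0.5},
  ],
)

```text
time_s: 21.68
tcp_pos: [0.5454, -0.1644, 0.1495]
tool_rot: [3.142, 0.0, -2.283]
wrist_force: [0.5, 1.1, -0.0]
grip_width: 0.499
finger_force: 0.0
```

```bash
python3 - <<'E'
from h import *
im,P=snap("scene"); show(im,P)
o=get_obs();print(o["tcp_pos"],o["tool_rot"],np.degrees(o["tool_rot"][2]),o["qpos"])
E
```

```text
[257, 141] [379.1, 261.1, 64.2] [50, 14] 86.6 [81, 43, 100] 102
[274, 163] [462.1, 170.8, 55.9] [340, 40] 89.9 [112, 103, 74] 369
[360, 149] [648.8, 335.7, 63.1] [47, 18] 47.7 [142, 86, 102] 134
[407, 182] [797.3, 243.2, 67.9] [63, 32] 8.6 [34, 58, 44] 312
[339, 177] [635.6, 207.9, 51.7] [37, 18] -77.9 [88, 90, 90] 46
[322, 206] [638.6, 94.2, 52.6] [217, 8] -79.5 [217, 143, 47] 175
[261, 186] [475.0, 96.6, 51.0] [20, 4] -75.3 [144, 153, 155] 8
[286, 195] [549.5, 71.7, 68.6] [72, 23] 10.2 [23, 24, 25] 326
[263, 196] [496.1, 59.8, 51.0] [19, 8] 10.4 [152, 155, 150] 10
[317, 202] [623.7, 95.0, 51.3] [35, 5] -88.6 [159, 163, 159] 14
[310, 223] [638.4, 18.8, 50.7] [28, 3] -79.5 [142, 146, 142] 11
[251, 224] [519.6, -43.9, 52.9] [20, 4] 6.4 [180, 119, 36] 17
[273, 224] [562.8, -19.9, 50.7] [17, 3] 2.2 [134, 137, 134] 10
[284, 230] [594.5, -29.2, 53.0] [124, 9] 10.8 [178, 118, 37] 101
[293, 227] [609.6, -12.1, 51.3] [13, 3] 7.8 [135, 138, 135] 8
[190, 240] [429.6, -156.7, 66.0] [45, 16] 8.5 [44, 78, 57] 217
[235, 261] [548.5, -168.0, 65.1] [45, 14] 50.7 [92, 52, 29] 216
[162, 263] [416.8, -239.2, 67.1] [45, 15] 10.1 [44, 78, 58] 232
[251, 298] [624.5, -241.7, 65.6] [43, 14] 43.7 [74, 39, 24] 244
[209, 305] [560.4, -290.2, 64.6] [44, 12] 27.1 [78, 40, 22] 245
[147, 320] [476.5, -369.9, 66.2] [44, 12] 87.5 [63, 36, 26] 249
[ 0.54542533 -0.16442027  0.14954907] [-3.14157958e+00 -6.70507949e-06 -2.28235598e+00] -130.76936520574108 [-4.04131186e-01  4.08375599e-01 -1.16539875e-01  1.04587042e+00
 -1.03483572e-05 -1.26336786e+00]
```

apply_moves(
  rows=[
    {"dx": 0.0005,"dy": -0.002,"dz": -0.035,"spin": 0,"hand": 0.5},
    {"dx": 0.0005,"dy": -0.002,"dz": -0.07,"spin": 0,"hand": 0.5},
    {"dx": 0.0005,"dy": -0.002,"dz": -0.099,"spin": 0,"hand": 0.5},
    {"dx": 0.0005,"dy": -0.002,"dz": -0.099,"spin": 0,"hand": 0.5},
    {"dx": 0.0005,"dy": -0.002,"dz": -0.099,"spin": 0,"hand": 0},
    {"dx": 0.0005,"dy": -0.002,"dz": -0.099,"spin": 0,"hand": 0},
    {"dx": 0.0005,"dy": -0.002,"dz": -0.099,"spin": 0,"hand": 0},
    {"dx": 0.0005,"dy": -0.002,"dz": -0.099,"spin": 0,"hand": 0},
  ],
  force=60,
)

```text
time_s: 22.4
tcp_pos: [0.5473, -0.1674, 0.0525]
tool_rot: [-3.138, 0.001, -2.286]
wrist_force: [-1.6, -0.1, 5.2]
grip_width: 0.107
finger_force: 62.4
```

apply_moves(
  rows=[
    {"dx": 0,"dy": 0,"dz": 0,"spin": 0,"hand": 0},
    {"dx": 0,"dy": 0,"dz": 0,"spin": 0,"hand": 0},
  ],
)

```text
time_s: 22.57
tcp_pos: [0.5474, -0.1674, 0.0525]
tool_rot: [-3.138, 0.001, -2.286]
wrist_force: [-0.5, -1.0, 6.3]
grip_width: 0.104
finger_force: 62.1
```

apply_moves(
  rows=[
    {"dx": 0,"dy": 0,"dz": 0.03,"spin": 0,"hand": 0},
    {"dx": 0,"dy": 0,"dz": 0.07,"spin": 0,"hand": 0},
    {"dx": 0,"dy": 0,"dz": 0.105,"spin": 0,"hand": 0},
    {"dx": 0.034,"dy": 0.295,"dz": 0.105,"spin": -0.674,"hand": 0},
    {"dx": 0.034,"dy": 0.295,"dz": 0.105,"spin": -0.674,"hand": 0},
    {"dx": 0.034,"dy": 0.295,"dz": 0.105,"spin": -0.674,"hand": 0},
    {"dx": 0.034,"dy": 0.295,"dz": 0.105,"spin": -0.674,"hand": 0},
    {"dx": 0.034,"dy": 0.295,"dz": 0.105,"spin": -0.674,"hand": 0},
  ],
)

```text
time_s: 23.23
tcp_pos: [0.5679, 0.0259, 0.1557]
tool_rot: [3.142, 0.0, -2.87]
wrist_force: [1.2, 0.1, -2.2]
grip_width: 0.101
finger_force: 60.9
```

apply_moves(
  rows=[
    {"dx": 0.012,"dy": 0.103,"dz": 0,"spin": -0.086,"hand": 0},
    {"dx": 0.012,"dy": 0.103,"dz": 0,"spin": -0.086,"hand": 0},
    {"dx": 0.012,"dy": 0.103,"dz": 0,"spin": -0.086,"hand": 0},
    {"dx": 0.012,"dy": 0.103,"dz": 0,"spin": -0.086,"hand": 0},
    {"dx": 0.012,"dy": 0.103,"dz": 0,"spin": -0.086,"hand": 0},
    {"dx": 0.012,"dy": 0.103,"dz": 0,"spin": -0.086,"hand": 0},
  ],
)

```text
time_s: 23.73
tcp_pos: [0.5798, 0.1268, 0.1553]
tool_rot: [-3.141, -0.001, -2.95]
wrist_force: [0.5, 0.2, -2.1]
grip_width: 0.102
finger_force: 61.0
```

```bash
python3 - <<'E'
from h import *
o=get_obs();print(o["tcp_pos"],o["tool_rot"],o["qpos"])
E
```

```text
[0.57984925 0.1267781  0.15532812] [-3.14105313e+00 -8.11718705e-04 -2.94954841e+00] [ 1.08709610e-01  4.51570284e-01 -3.36023261e-02  1.08638771e+00
 -6.05215856e-04 -8.33346242e-02]
```

apply_moves(
  rows=[
    {"dx": 0,"dy": 0.001,"dz": -0.035,"spin": 0,"hand": 0},
    {"dx": 0,"dy": 0.001,"dz": -0.07,"spin": 0,"hand": 0},
    {"dx": 0,"dy": 0.001,"dz": -0.085,"spin": 0,"hand": 0},
    {"dx": 0,"dy": 0.001,"dz": -0.092,"spin": 0,"hand": 0},
    {"dx": 0,"dy": 0.001,"dz": -0.093,"spin": 0,"hand": 0},
    {"dx": 0,"dy": 0.001,"dz": -0.093,"spin": 0,"hand": 0},
  ],
)

```text
time_s: 24.23
tcp_pos: [0.5803, 0.127, 0.0629]
tool_rot: [-3.141, 0.0, -2.951]
wrist_force: [0.5, 0.2, -2.2]
grip_width: 0.101
finger_force: 60.9
```

apply_moves(
  rows=[
    {"dx": 0,"dy": 0,"dz": -0.001,"spin": 0,"hand": 0},
    {"dx": 0,"dy": 0,"dz": -0.001,"spin": 0,"hand": 0},
  ],
)

```text
time_s: 24.4
tcp_pos: [0.581, 0.1277, 0.0622]
tool_rot: [-3.141, 0.001, -2.95]
wrist_force: [-0.3, -0.0, -2.2]
grip_width: 0.105
finger_force: 60.9
```

apply_moves(
  rows=[
    {"dx": 0,"dy": 0,"dz": -0.0005,"spin": 0,"hand": 0.38},
    {"dx": 0,"dy": 0,"dz": -0.0005,"spin": 0,"hand": 0.38},
    {"dx": 0,"dy": 0,"dz": -0.0005,"spin": 0,"hand": 0.38},
    {"dx": 0,"dy": 0,"dz": -0.0005,"spin": 0,"hand": 0.38},
    {"dx": 0,"dy": 0,"dz": 0.04,"spin": 0,"hand": 0.38},
    {"dx": 0,"dy": 0,"dz": 0.08,"spin": 0,"hand": 0.38},
    {"dx": 0,"dy": 0,"dz": 0.09,"spin": 0,"hand": 0.38},
    {"dx": 0,"dy": 0,"dz": 0.09,"spin": 0,"hand": 0.38},
  ],
)

```text
time_s: 25.07
tcp_pos: [0.5837, 0.1288, 0.1565]
tool_rot: [-3.141, 0.009, -2.949]
wrist_force: [1.2, -0.4, 0.5]
grip_width: 0.378
finger_force: 0.0
```

apply_moves(
  rows=[
    {"dx": 0.042,"dy": -0.367,"dz": 0,"spin": 0.611,"hand": 0.5},
    {"dx": 0.042,"dy": -0.367,"dz": 0,"spin": 0.611,"hand": 0.5},
    {"dx": 0.042,"dy": -0.367,"dz": 0,"spin": 0.611,"hand": 0.5},
    {"dx": 0.042,"dy": -0.367,"dz": 0,"spin": 0.611,"hand": 0.5},
    {"dx": 0.042,"dy": -0.367,"dz": 0,"spin": 0.611,"hand": 0.5},
    {"dx": 0.042,"dy": -0.367,"dz": 0,"spin": 0.611,"hand": 0.5},
    {"dx": 0.042,"dy": -0.367,"dz": 0,"spin": 0.611,"hand": 0.5},
    {"dx": 0.042,"dy": -0.367,"dz": 0,"spin": 0.611,"hand": 0.5},
  ],
)

```text
time_s: 25.73
tcp_pos: [0.6161, -0.193, 0.1502]
tool_rot: [3.14, -0.001, -2.338]
wrist_force: [0.5, 0.6, 0.3]
grip_width: 0.505
finger_force: 0.0
```

```bash
python3 - <<'E'
from h import *
for n in("top","scene"):
    im,P=snap(n)
    for b in bars(im,P):
        if b[1][1]<-100 or 550<b[1][0]<610: print(n,*b)
o=get_obs();print(o["tcp_pos"],np.degrees(o["tool_rot"][2]))
E
```

```text
top [532, 127] [839.6, -603.3, 68.4] [145, 8] 85.8 [93, 56, 0] 349
top [439, 146] [770.2, -380.2, 68.1] [36, 7] -54.3 [88, 61, 39] 57
top [212, 189] [608.0, 161.6, 51.5] [13, 3] -83.4 [136, 115, 96] 8
top [224, 201] [579.1, 127.7, 76.5] [45, 10] 10.2 [136, 69, 25] 101
top [282, 199] [601.4, -9.6, 50.4] [15, 2] 5.7 [143, 134, 122] 9
top [246, 214] [551.2, 73.0, 77.3] [61, 14] 10.8 [44, 43, 43] 166
top [398, 230] [552.5, -288.4, 67.6] [35, 11] 24.3 [125, 62, 28] 83
top [429, 266] [472.9, -367.1, 67.5] [45, 10] 88.1 [107, 64, 44] 106
top [372, 286] [412.9, -235.8, 70.6] [43, 11] 12.0 [55, 109, 74] 105
top [503, 351] [297.8, -539.8, 67.6] [199, 6] -0.4 [18, 17, 18] 572
top [551, 313] [391.7, -653.3, 68.1] [41, 1] -89.9 [10, 9, 9] 21
top [546, 372] [258.5, -637.1, 73.2] [23, 4] 83.0 [28, 12, 6] 13
top [551, 382] [238.2, -645.9, 66.7] [38, 4] 89.9 [43, 18, 8] 23
top [550, 398] [203.7, -645.1, 67.7] [39, 1] 89.8 [8, 6, 8] 22
scene [295, 191] [566.9, 110.1, 68.4] [116, 71] 81.7 [51, 33, 25] 528
scene [190, 240] [430.3, -156.2, 65.7] [45, 15] 10.6 [43, 76, 56] 218
scene [162, 264] [416.2, -238.7, 65.7] [45, 13] 13.2 [43, 76, 56] 236
scene [251, 298] [624.4, -241.8, 65.2] [44, 13] 43.2 [73, 38, 23] 243
scene [209, 305] [560.1, -289.8, 64.6] [44, 13] 27.5 [82, 42, 23] 243
scene [148, 320] [476.7, -369.6, 66.5] [46, 12] 87.3 [65, 38, 27] 250
scene [169, 412] [629.7, -505.8, 71.0] [76, 33] 25.4 [110, 73, 21] 439
[ 0.61668899 -0.19776419  0.14988862] -134.40363270333683
```

apply_moves(
  rows=[
    {"dx": 0.006,"dy": -0.042,"dz": 0,"spin": 0,"hand": 0.5},
    {"dx": 0.006,"dy": -0.042,"dz": 0,"spin": 0,"hand": 0.5},
    {"dx": 0.006,"dy": -0.042,"dz": 0,"spin": 0,"hand": 0.5},
    {"dx": 0.006,"dy": -0.042,"dz": 0,"spin": 0,"hand": 0.5},
    {"dx": 0.006,"dy": -0.042,"dz": 0,"spin": 0,"hand": 0.5},
  ],
)

```text
time_s: 26.25
tcp_pos: [0.6225, -0.2318, 0.1509]
tool_rot: [3.14, -0.0, -2.337]
wrist_force: [-0.4, 0.1, -0.6]
grip_width: 0.5
finger_force: 0.0
```

apply_moves(
  rows=[
    {"dx": 0,"dy": -0.008,"dz": -0.01,"spin": 0,"hand": 0.5},
    {"dx": 0,"dy": -0.008,"dz": -0.03,"spin": 0,"hand": 0.5},
    {"dx": 0,"dy": -0.008,"dz": -0.03,"spin": 0,"hand": 0.5},
    {"dx": 0,"dy": -0.008,"dz": -0.03,"spin": 0,"hand": 0.5},
  ],
)

```text
time_s: 26.58
tcp_pos: [0.6214, -0.2401, 0.1198]
tool_rot: [3.138, -0.001, -2.338]
wrist_force: [-0.3, -0.5, 0.1]
grip_width: 0.502
finger_force: 0.0
```

apply_moves(
  rows=[
    {"dx": 0.001,"dy": 0,"dz": -0.035,"spin": 0,"hand": 0.5},
    {"dx": 0.001,"dy": 0,"dz": -0.069,"spin": 0,"hand": 0.5},
    {"dx": 0.001,"dy": 0,"dz": -0.069,"spin": 0,"hand": 0.5},
    {"dx": 0.001,"dy": 0,"dz": -0.069,"spin": 0,"hand": 0},
    {"dx": 0.001,"dy": 0,"dz": -0.069,"spin": 0,"hand": 0},
    {"dx": 0.001,"dy": 0,"dz": -0.069,"spin": 0,"hand": 0},
    {"dx": 0.001,"dy": 0,"dz": -0.069,"spin": 0,"hand": 0},
    {"dx": 0.001,"dy": 0,"dz": -0.069,"spin": 0,"hand": 0},
  ],
)

```text
time_s: 27.25
tcp_pos: [0.6252, -0.2419, 0.0546]
tool_rot: [-3.138, 0.001, -2.338]
wrist_force: [0.3, 0.9, 3.0]
grip_width: 0.103
finger_force: 61.4
```

apply_moves(
  rows=[
    {"dx": 0,"dy": 0,"dz": 0,"spin": 0,"hand": 0},
    {"dx": 0,"dy": 0,"dz": 0,"spin": 0,"hand": 0},
  ],
)

```text
time_s: 27.42
tcp_pos: [0.6252, -0.2419, 0.0546]
tool_rot: [-3.138, 0.001, -2.338]
wrist_force: [-0.1, 0.8, 5.9]
grip_width: 0.102
finger_force: 62.0
```

apply_moves(
  rows=[
    {"dx": 0,"dy": 0,"dz": 0.03,"spin": 0,"hand": 0},
    {"dx": 0,"dy": 0,"dz": 0.07,"spin": 0,"hand": 0},
    {"dx": 0,"dy": 0,"dz": 0.105,"spin": 0,"hand": 0},
    {"dx": 0,"dy": 0,"dz": 0.105,"spin": 0,"hand": 0},
  ],
)

```text
time_s: 27.75
tcp_pos: [0.6277, -0.2433, 0.1662]
tool_rot: [-3.129, 0.004, -2.338]
wrist_force: [2.4, -0.5, -1.3]
grip_width: 0.107
finger_force: 60.9
```

apply_moves(
  rows=[
    {"dx": -0.028,"dy": 0.273,"dz": 0,"spin": -0.618,"hand": 0},
    {"dx": -0.028,"dy": 0.273,"dz": 0,"spin": -0.618,"hand": 0},
    {"dx": -0.028,"dy": 0.273,"dz": 0,"spin": -0.618,"hand": 0},
    {"dx": -0.028,"dy": 0.273,"dz": 0,"spin": -0.618,"hand": 0},
    {"dx": -0.028,"dy": 0.273,"dz": 0,"spin": -0.618,"hand": 0},
    {"dx": -0.028,"dy": 0.273,"dz": 0,"spin": -0.618,"hand": 0},
    {"dx": -0.028,"dy": 0.273,"dz": 0,"spin": -0.618,"hand": 0},
    {"dx": -0.028,"dy": 0.273,"dz": 0,"spin": -0.618,"hand": 0},
  ],
)

```text
time_s: 28.42
tcp_pos: [0.594, 0.0375, 0.1568]
tool_rot: [3.138, -0.002, -2.95]
wrist_force: [-0.7, 0.0, -3.3]
grip_width: 0.106
finger_force: 60.7
```

apply_moves(
  rows=[
    {"dx": 0,"dy": 0,"dz": 0,"spin": 0,"hand": 0},
    {"dx": 0,"dy": 0,"dz": 0,"spin": 0,"hand": 0},
    {"dx": 0,"dy": 0,"dz": 0,"spin": 0,"hand": 0},
  ],
)

```text
time_s: 28.67
tcp_pos: [0.5959, 0.0305, 0.1572]
tool_rot: [-3.141, -0.0, -2.958]
wrist_force: [-0.6, 0.8, -2.1]
grip_width: 0.107
finger_force: 60.7
```

Down to 0.0645.

apply_moves(
  rows=[
    {"dx": 0.001,"dy": 0,"dz": -0.035,"spin": 0,"hand": 0},
    {"dx": 0.001,"dy": 0,"dz": -0.07,"spin": 0,"hand": 0},
    {"dx": 0.001,"dy": 0,"dz": -0.085,"spin": 0,"hand": 0},
    {"dx": 0.001,"dy": 0,"dz": -0.092,"spin": 0,"hand": 0},
    {"dx": 0.001,"dy": 0,"dz": -0.093,"spin": 0,"hand": 0},
    {"dx": 0.001,"dy": 0,"dz": -0.093,"spin": 0,"hand": 0},
    {"dx": 0.001,"dy": 0,"dz": -0.093,"spin": 0,"hand": 0},
  ],
)

```text
time_s: 29.25
tcp_pos: [0.5978, 0.0307, 0.0652]
tool_rot: [-3.141, 0.002, -2.958]
wrist_force: [0.7, -0.5, -2.3]
grip_width: 0.105
finger_force: 60.7
```

apply_moves(
  rows=[
    {"dx": 0,"dy": 0,"dz": -0.0015,"spin": 0,"hand": 0},
    {"dx": 0,"dy": 0,"dz": -0.0015,"spin": 0,"hand": 0.38},
    {"dx": 0,"dy": 0,"dz": -0.0015,"spin": 0,"hand": 0.38},
    {"dx": 0,"dy": 0,"dz": -0.0015,"spin": 0,"hand": 0.38},
    {"dx": 0,"dy": 0,"dz": -0.0015,"spin": 0,"hand": 0.38},
    {"dx": 0,"dy": 0,"dz": 0.04,"spin": 0,"hand": 0.38},
    {"dx": 0,"dy": 0,"dz": 0.08,"spin": 0,"hand": 0.38},
    {"dx": 0,"dy": 0,"dz": 0.09,"spin": 0,"hand": 0.38},
  ],
)

```text
time_s: 29.92
tcp_pos: [0.6002, 0.0317, 0.161]
tool_rot: [-3.14, 0.009, -2.956]
wrist_force: [1.8, 0.2, -0.1]
grip_width: 0.385
finger_force: 0.0
```

apply_moves(
  rows=[
    {"dx": -0.04,"dy": -0.319,"dz": 0,"spin": 0.26,"hand": 0.5},
    {"dx": -0.04,"dy": -0.319,"dz": 0,"spin": 0.26,"hand": 0.5},
    {"dx": -0.04,"dy": -0.319,"dz": 0,"spin": 0.26,"hand": 0.5},
    {"dx": -0.04,"dy": -0.319,"dz": 0,"spin": 0.26,"hand": 0.5},
    {"dx": -0.04,"dy": -0.319,"dz": 0,"spin": 0.26,"hand": 0.5},
    {"dx": -0.04,"dy": -0.319,"dz": 0,"spin": 0.26,"hand": 0.5},
    {"dx": -0.04,"dy": -0.319,"dz": 0,"spin": 0.26,"hand": 0.5},
    {"dx": -0.04,"dy": -0.319,"dz": 0,"spin": 0.26,"hand": 0.5},
  ],
)

```text
time_s: 30.58
tcp_pos: [0.5564, -0.2903, 0.155]
tool_rot: [-3.14, 0.0, -2.698]
wrist_force: [0.8, -0.4, -0.2]
grip_width: 0.501
finger_force: 0.0
```

apply_moves(
  rows=[
    {"dx": 0,"dy": -0.002,"dz": 0,"spin": 0,"hand": 0.5},
    {"dx": 0,"dy": -0.002,"dz": 0,"spin": 0,"hand": 0.5},
    {"dx": 0,"dy": -0.002,"dz": 0,"spin": 0,"hand": 0.5},
    {"dx": 0,"dy": -0.002,"dz": 0,"spin": 0,"hand": 0.5},
  ],
)

```text
time_s: 30.92
tcp_pos: [0.5571, -0.2879, 0.1546]
tool_rot: [3.141, 0.0, -2.695]
wrist_force: [-0.2, -0.5, 0.1]
grip_width: 0.504
finger_force: 0.0
```

```bash
python3 - <<'E'
from h import *
for n in("top","scene"):
    im,P=snap(n)
    for b in bars(im,P):
        if b[1][1]<-100 or 550<b[1][0]<610: print(n,*b)
o=get_obs();print(o["tcp_pos"],np.degrees(o["tool_rot"][2]))
E
```

```text
top [494, 123] [838.0, -509.6, 70.5] [36, 4] -2.4 [174, 109, 16] 54
top [532, 127] [840.0, -604.2, 67.7] [145, 6] 85.1 [90, 54, 0] 345
top [425, 141] [784.3, -343.7, 69.1] [66, 28] 28.9 [117, 69, 25] 195
top [265, 198] [596.0, 31.2, 77.0] [43, 10] 10.3 [114, 56, 27] 86
top [224, 201] [579.8, 127.9, 76.7] [44, 10] 9.9 [132, 67, 24] 100
top [246, 215] [550.3, 72.8, 77.3] [62, 14] 10.3 [43, 41, 41] 168
top [284, 208] [578.1, -14.3, 51.1] [17, 2] 5.6 [136, 122, 106] 11
top [517, 224] [588.5, -580.7, 67.9] [187, 22] 78.9 [98, 59, 0] 345
top [336, 275] [428.7, -152.5, 71.2] [38, 11] 13.6 [60, 110, 74] 85
top [503, 351] [297.4, -539.0, 68.0] [198, 6] -0.2 [19, 19, 20] 569
top [551, 313] [391.5, -647.2, 68.5] [53, 1] 89.3 [11, 10, 10] 23
top [546, 372] [257.8, -637.9, 66.2] [18, 2] 80.6 [26, 12, 6] 12
top [550, 382] [238.1, -645.8, 66.4] [43, 4] 89.3 [41, 17, 8] 22
top [548, 398] [203.7, -640.9, 68.2] [38, 0] 89.9 [7, 6, 8] 18
scene [278, 225] [574.5, -18.2, 50.7] [14, 5] 3.4 [136, 139, 136] 9
scene [182, 240] [414.2, -161.5, 66.3] [17, 11] -34.0 [45, 79, 58] 54
scene [162, 263] [416.6, -237.8, 66.3] [45, 14] 13.0 [45, 80, 59] 230
scene [209, 305] [560.3, -290.0, 64.9] [44, 12] 27.8 [89, 45, 25] 241
scene [148, 320] [476.0, -370.0, 66.5] [45, 13] 87.6 [67, 40, 29] 255
scene [169, 412] [629.3, -506.3, 71.4] [78, 34] 25.7 [115, 76, 22] 445
[ 0.55716279 -0.28763641  0.15464397] -154.36372353084528
```

apply_moves(
  rows=[
    {"dx": 0.001,"dy": -0.001,"dz": -0.035,"spin": 0,"hand": 0.5},
    {"dx": 0.001,"dy": -0.001,"dz": -0.07,"spin": 0,"hand": 0.5},
    {"dx": 0.001,"dy": -0.001,"dz": -0.103,"spin": 0,"hand": 0.5},
    {"dx": 0.001,"dy": -0.001,"dz": -0.103,"spin": 0,"hand": 0.5},
    {"dx": 0.001,"dy": -0.001,"dz": -0.103,"spin": 0,"hand": 0},
    {"dx": 0.001,"dy": -0.001,"dz": -0.103,"spin": 0,"hand": 0},
    {"dx": 0.001,"dy": -0.001,"dz": -0.103,"spin": 0,"hand": 0},
    {"dx": 0.001,"dy": -0.001,"dz": -0.103,"spin": 0,"hand": 0},
  ],
)

```text
time_s: 31.68
tcp_pos: [0.5593, -0.291, 0.0538]
tool_rot: [-3.138, 0.002, -2.696]
wrist_force: [-0.5, -0.7, -4.2]
grip_width: 0.105
finger_force: 60.8
```

apply_moves(
  rows=[
    {"dx": 0,"dy": 0,"dz": 0,"spin": 0,"hand": 0},
    {"dx": 0,"dy": 0,"dz": 0,"spin": 0,"hand": 0},
    {"dx": 0,"dy": 0,"dz": 0,"spin": 0,"hand": 0},
  ],
)

```text
time_s: 31.93
tcp_pos: [0.5591, -0.291, 0.0534]
tool_rot: [-3.139, 0.002, -2.696]
wrist_force: [-0.1, 0.6, 6.3]
grip_width: 0.103
finger_force: 62.0
```

apply_moves(
  rows=[
    {"dx": 0,"dy": 0,"dz": 0.03,"spin": 0,"hand": 0},
    {"dx": 0,"dy": 0,"dz": 0.07,"spin": 0,"hand": 0},
    {"dx": 0,"dy": 0,"dz": 0.105,"spin": 0,"hand": 0},
    {"dx": 0,"dy": 0,"dz": 0.105,"spin": 0,"hand": 0},
  ],
)

```text
time_s: 32.27
tcp_pos: [0.5615, -0.2928, 0.1646]
tool_rot: [-3.131, 0.006, -2.696]
wrist_force: [0.9, -0.2, -1.5]
grip_width: 0.107
finger_force: 61.0
```

apply_moves(
  rows=[
    {"dx": -0.03,"dy": 0.25,"dz": 0,"spin": -0.26,"hand": 0},
    {"dx": -0.03,"dy": 0.25,"dz": 0,"spin": -0.26,"hand": 0},
    {"dx": -0.03,"dy": 0.25,"dz": 0,"spin": -0.26,"hand": 0},
    {"dx": -0.03,"dy": 0.25,"dz": 0,"spin": -0.26,"hand": 0},
    {"dx": -0.03,"dy": 0.25,"dz": 0,"spin": -0.26,"hand": 0},
    {"dx": -0.03,"dy": 0.25,"dz": 0,"spin": -0.26,"hand": 0},
    {"dx": -0.03,"dy": 0.25,"dz": 0,"spin": -0.26,"hand": 0},
  ],
)

```text
time_s: 32.85
tcp_pos: [0.525, -0.0333, 0.1556]
tool_rot: [3.136, -0.003, -2.949]
wrist_force: [-1.3, -0.5, -3.1]
grip_width: 0.103
finger_force: 61.2
```

apply_moves(
  rows=[
    {"dx": -0.022,"dy": 0.157,"dz": 0,"spin": 0,"hand": 0},
    {"dx": -0.022,"dy": 0.157,"dz": 0,"spin": 0,"hand": 0},
    {"dx": -0.022,"dy": 0.157,"dz": 0,"spin": 0,"hand": 0},
    {"dx": -0.022,"dy": 0.157,"dz": 0,"spin": 0,"hand": 0},
    {"dx": -0.022,"dy": 0.157,"dz": 0,"spin": 0,"hand": 0},
    {"dx": -0.022,"dy": 0.157,"dz": 0,"spin": 0,"hand": 0},
    {"dx": -0.022,"dy": 0.157,"dz": 0,"spin": 0,"hand": 0},
    {"dx": -0.022,"dy": 0.157,"dz": 0,"spin": 0,"hand": 0},
  ],
)

```text
time_s: 33.52
tcp_pos: [0.5059, 0.1156, 0.1562]
tool_rot: [-3.141, -0.001, -2.958]
wrist_force: [-0.4, -0.1, -3.5]
grip_width: 0.102
finger_force: 61.5
```

Descend to 0.0635.

apply_moves(
  rows=[
    {"dx": 0.001,"dy": 0,"dz": -0.035,"spin": 0,"hand": 0},
    {"dx": 0.001,"dy": 0,"dz": -0.07,"spin": 0,"hand": 0},
    {"dx": 0.001,"dy": 0,"dz": -0.085,"spin": 0,"hand": 0},
    {"dx": 0.001,"dy": 0,"dz": -0.092,"spin": 0,"hand": 0},
    {"dx": 0.001,"dy": 0,"dz": -0.093,"spin": 0,"hand": 0},
    {"dx": 0.001,"dy": 0,"dz": -0.093,"spin": 0,"hand": 0},
    {"dx": 0.001,"dy": 0,"dz": -0.093,"spin": 0,"hand": 0},
  ],
)

```text
time_s: 34.1
tcp_pos: [0.5079, 0.116, 0.0643]
tool_rot: [-3.141, 0.002, -2.958]
wrist_force: [0.4, -0.9, -3.6]
grip_width: 0.107
finger_force: 61.6
```

apply_moves(
  rows=[
    {"dx": 0,"dy": 0,"dz": -0.0015,"spin": 0,"hand": 0},
    {"dx": 0,"dy": 0,"dz": -0.0015,"spin": 0,"hand": 0.38},
    {"dx": 0,"dy": 0,"dz": -0.0015,"spin": 0,"hand": 0.38},
    {"dx": 0,"dy": 0,"dz": -0.0015,"spin": 0,"hand": 0.38},
    {"dx": 0,"dy": 0,"dz": -0.0015,"spin": 0,"hand": 0.38},
    {"dx": 0,"dy": 0,"dz": 0.04,"spin": 0,"hand": 0.38},
    {"dx": 0,"dy": 0,"dz": 0.08,"spin": 0,"hand": 0.38},
    {"dx": 0,"dy": 0,"dz": 0.09,"spin": 0,"hand": 0.38},
  ],
)

```text
time_s: 34.77
tcp_pos: [0.5101, 0.1172, 0.1594]
tool_rot: [-3.141, 0.009, -2.956]
wrist_force: [0.8, 0.1, -0.0]
grip_width: 0.38
finger_force: 0.0
```

apply_moves(
  rows=[
    {"dx": 0,"dy": -0.25,"dz": 0,"spin": 0.7,"hand": 0.5},
    {"dx": 0,"dy": -0.25,"dz": 0,"spin": 0.7,"hand": 0.5},
    {"dx": 0,"dy": -0.25,"dz": 0,"spin": 0.7,"hand": 0.5},
    {"dx": 0,"dy": -0.25,"dz": 0,"spin": 0.7,"hand": 0.5},
    {"dx": 0,"dy": -0.25,"dz": 0,"spin": 0.7,"hand": 0.5},
    {"dx": 0,"dy": -0.25,"dz": 0,"spin": 0.7,"hand": 0.5},
    {"dx": 0,"dy": -0.25,"dz": 0,"spin": 0.7,"hand": 0.5},
    {"dx": 0,"dy": -0.25,"dz": 0,"spin": 0.7,"hand": 0.5},
  ],
)

```text
time_s: 35.43
tcp_pos: [0.5075, -0.1384, 0.1538]
tool_rot: [-3.138, -0.001, -2.261]
wrist_force: [0.1, -0.7, 0.4]
grip_width: 0.495
finger_force: 0.0
```

apply_moves(
  rows=[
    {"dx": -0.034,"dy": -0.234,"dz": 0,"spin": 0.653,"hand": 0.5},
    {"dx": -0.034,"dy": -0.234,"dz": 0,"spin": 0.653,"hand": 0.5},
    {"dx": -0.034,"dy": -0.234,"dz": 0,"spin": 0.653,"hand": 0.5},
    {"dx": -0.034,"dy": -0.234,"dz": 0,"spin": 0.653,"hand": 0.5},
    {"dx": -0.034,"dy": -0.234,"dz": 0,"spin": 0.653,"hand": 0.5},
    {"dx": -0.034,"dy": -0.234,"dz": 0,"spin": 0.653,"hand": 0.5},
    {"dx": -0.034,"dy": -0.234,"dz": 0,"spin": 0.653,"hand": 0.5},
    {"dx": -0.034,"dy": -0.234,"dz": 0,"spin": 0.653,"hand": 0.5},
  ],
)

```text
time_s: 36.1
tcp_pos: [0.4726, -0.369, 0.1533]
tool_rot: [-3.141, -0.0, -1.607]
wrist_force: [0.5, -0.2, -1.0]
grip_width: 0.501
finger_force: 0.0
```

```bash
python3 - <<'E'
from h import *
for n in("top","scene"):
    im,P=snap(n)
    for b in bars(im,P):
        if -500<b[1][1]<-100 or 500<b[1][0]<610: print(n,*b)
o=get_obs();print(o["tcp_pos"],np.degrees(o["tool_rot"][2]))
E
```

```text
top [428, 142] [784.2, -354.7, 69.7] [69, 43] 55.7 [108, 65, 26] 249
top [289, 210] [576.0, -27.8, 52.4] [172, 26] 17.1 [201, 131, 11] 183
top [265, 198] [595.9, 31.1, 77.1] [43, 10] 10.3 [109, 53, 25] 88
top [224, 201] [579.1, 127.6, 77.1] [44, 10] 10.6 [125, 63, 23] 103
top [33, 198] [538.7, 580.6, 72.1] [166, 7] -84.5 [46, 29, 22] 268
top [246, 215] [547.1, 72.2, 77.4] [86, 14] 10.9 [46, 45, 44] 176
top [225, 231] [506.9, 116.5, 76.4] [44, 10] 9.6 [112, 50, 15] 104
top [428, 266] [472.7, -364.3, 66.9] [39, 10] 90.0 [96, 55, 37] 90
top [336, 276] [426.1, -152.9, 71.5] [43, 10] 12.4 [56, 105, 70] 105
top [371, 286] [413.0, -235.3, 71.1] [44, 11] 12.7 [55, 103, 68] 115
scene [353, 82] [512.5, 661.1, 82.5] [66, 3] -85.0 [71, 54, 47] 14
scene [347, 93] [518.7, 592.8, 78.5] [55, 2] -84.4 [36, 47, 51] 20
scene [264, 197] [500.4, 58.9, 50.6] [23, 10] 5.4 [139, 142, 137] 15
scene [309, 204] [608.7, 80.3, 50.6] [21, 10] 11.2 [130, 132, 128] 17
scene [283, 226] [588.1, -18.0, 51.5] [16, 6] 11.3 [129, 132, 130] 10
scene [190, 240] [430.2, -156.0, 66.6] [45, 15] 14.6 [43, 76, 56] 217
scene [169, 265] [430.0, -234.2, 64.3] [17, 14] 11.4 [42, 74, 55] 88
scene [148, 320] [475.6, -369.7, 66.4] [45, 13] 87.6 [65, 38, 27] 252
[ 0.47289659 -0.36628     0.15328597] -91.88336310569655
```

apply_moves(
  rows=[
    {"dx": 0.001,"dy": -0.002,"dz": -0.035,"spin": 0,"hand": 0.5},
    {"dx": 0.001,"dy": -0.002,"dz": -0.07,"spin": 0,"hand": 0.5},
    {"dx": 0.001,"dy": -0.002,"dz": -0.101,"spin": 0,"hand": 0.5},
    {"dx": 0.001,"dy": -0.002,"dz": -0.101,"spin": 0,"hand": 0.5},
    {"dx": 0.001,"dy": -0.002,"dz": -0.101,"spin": 0,"hand": 0},
    {"dx": 0.001,"dy": -0.002,"dz": -0.101,"spin": 0,"hand": 0},
    {"dx": 0.001,"dy": -0.002,"dz": -0.101,"spin": 0,"hand": 0},
    {"dx": 0.001,"dy": -0.002,"dz": -0.101,"spin": 0,"hand": 0},
  ],
)

```text
time_s: 36.87
tcp_pos: [0.4756, -0.3702, 0.0552]
tool_rot: [-3.138, -0.003, -1.603]
wrist_force: [-0.2, 1.3, 3.3]
grip_width: 0.101
finger_force: 61.3
```

apply_moves(
  rows=[
    {"dx": 0,"dy": 0,"dz": 0,"spin": 0,"hand": 0},
    {"dx": 0,"dy": 0,"dz": 0,"spin": 0,"hand": 0},
    {"dx": 0,"dy": 0,"dz": 0,"spin": 0,"hand": 0},
  ],
)

```text
time_s: 37.12
tcp_pos: [0.4755, -0.3702, 0.0552]
tool_rot: [-3.138, -0.002, -1.603]
wrist_force: [-0.5, 3.0, 6.1]
grip_width: 0.104
finger_force: 61.8
```

apply_moves(
  rows=[
    {"dx": 0,"dy": 0,"dz": 0.03,"spin": 0,"hand": 0},
    {"dx": 0,"dy": 0,"dz": 0.07,"spin": 0,"hand": 0},
    {"dx": 0,"dy": 0,"dz": 0.105,"spin": 0,"hand": 0},
    {"dx": 0,"dy": 0,"dz": 0.105,"spin": 0,"hand": 0},
  ],
)

```text
time_s: 37.45
tcp_pos: [0.4773, -0.3728, 0.1663]
tool_rot: [-3.131, -0.009, -1.604]
wrist_force: [1.5, -1.7, -2.6]
grip_width: 0.104
finger_force: 60.6
```

apply_moves(
  rows=[
    {"dx": 0.025,"dy": 0.2,"dz": 0,"spin": -0.7,"hand": 0},
    {"dx": 0.025,"dy": 0.2,"dz": 0,"spin": -0.7,"hand": 0},
    {"dx": 0.025,"dy": 0.2,"dz": 0,"spin": -0.7,"hand": 0},
    {"dx": 0.025,"dy": 0.2,"dz": 0,"spin": -0.7,"hand": 0},
    {"dx": 0.025,"dy": 0.2,"dz": 0,"spin": -0.7,"hand": 0},
    {"dx": 0.025,"dy": 0.2,"dz": 0,"spin": -0.7,"hand": 0},
    {"dx": 0.025,"dy": 0.2,"dz": 0,"spin": -0.7,"hand": 0},
  ],
)

```text
time_s: 38.03
tcp_pos: [0.4986, -0.167, 0.1576]
tool_rot: [3.141, -0.0, -2.301]
wrist_force: [0.3, -1.1, -2.7]
grip_width: 0.104
finger_force: 60.3
```

apply_moves(
  rows=[
    {"dx": 0.026,"dy": 0.188,"dz": 0,"spin": -0.652,"hand": 0},
    {"dx": 0.026,"dy": 0.188,"dz": 0,"spin": -0.652,"hand": 0},
    {"dx": 0.026,"dy": 0.188,"dz": 0,"spin": -0.652,"hand": 0},
    {"dx": 0.026,"dy": 0.188,"dz": 0,"spin": -0.652,"hand": 0},
    {"dx": 0.026,"dy": 0.188,"dz": 0,"spin": -0.652,"hand": 0},
    {"dx": 0.026,"dy": 0.188,"dz": 0,"spin": -0.652,"hand": 0},
    {"dx": 0.026,"dy": 0.188,"dz": 0,"spin": -0.652,"hand": 0},
    {"dx": 0.026,"dy": 0.188,"dz": 0,"spin": -0.652,"hand": 0},
  ],
)

```text
time_s: 38.7
tcp_pos: [0.5252, 0.0178, 0.1575]
tool_rot: [-3.14, 0.0, -2.952]
wrist_force: [0.8, -1.2, -2.0]
grip_width: 0.1
finger_force: 60.4
```

apply_moves(
  rows=[
    {"dx": 0,"dy": 0,"dz": 0,"spin": 0,"hand": 0},
    {"dx": 0,"dy": 0,"dz": 0,"spin": 0,"hand": 0},
    {"dx": 0,"dy": 0,"dz": 0,"spin": 0,"hand": 0},
  ],
)

```text
time_s: 38.95
tcp_pos: [0.5248, 0.0173, 0.1575]
tool_rot: [-3.141, -0.0, -2.956]
wrist_force: [-0.0, 0.4, -2.4]
grip_width: 0.097
finger_force: 60.4
```

apply_moves(
  rows=[
    {"dx": 0.001,"dy": 0,"dz": -0.035,"spin": 0,"hand": 0},
    {"dx": 0.001,"dy": 0,"dz": -0.07,"spin": 0,"hand": 0},
    {"dx": 0.001,"dy": 0,"dz": -0.085,"spin": 0,"hand": 0},
    {"dx": 0.001,"dy": 0,"dz": -0.091,"spin": 0,"hand": 0},
    {"dx": 0.001,"dy": 0,"dz": -0.0925,"spin": 0,"hand": 0},
    {"dx": 0.001,"dy": 0,"dz": -0.0925,"spin": 0,"hand": 0},
    {"dx": 0.001,"dy": 0,"dz": -0.0925,"spin": 0,"hand": 0},
  ],
)

```text
time_s: 39.53
tcp_pos: [0.5268, 0.0182, 0.0659]
tool_rot: [-3.141, 0.002, -2.956]
wrist_force: [-0.0, -0.1, -3.1]
grip_width: 0.107
finger_force: 60.4
```

apply_moves(
  rows=[
    {"dx": 0,"dy": 0,"dz": -0.0012,"spin": 0,"hand": 0},
    {"dx": 0,"dy": 0,"dz": -0.0012,"spin": 0,"hand": 0.38},
    {"dx": 0,"dy": 0,"dz": -0.0012,"spin": 0,"hand": 0.38},
    {"dx": 0,"dy": 0,"dz": -0.0012,"spin": 0,"hand": 0.38},
    {"dx": 0,"dy": 0,"dz": -0.0012,"spin": 0,"hand": 0.38},
    {"dx": 0,"dy": 0,"dz": 0.04,"spin": 0,"hand": 0.38},
    {"dx": 0,"dy": 0,"dz": 0.08,"spin": 0,"hand": 0.38},
    {"dx": 0,"dy": 0,"dz": 0.12,"spin": 0,"hand": 0.38},
  ],
)

```text
time_s: 40.2
tcp_pos: [0.5249, 0.0188, 0.1861]
tool_rot: [3.141, -0.002, -2.955]
wrist_force: [-0.3, 0.1, 0.6]
grip_width: 0.379
finger_force: 0.0
```

```bash
python3 - <<'E'
from h import *
im,P=snap("top"); show(im,P)
o=get_obs();print(o["tcp_pos"],np.degrees(o["tool_rot"][2]),o["qpos"])
for n in("top","scene"):
    im,P=snap(n);save(im,n+"8.png",(100,100,420,330),2)
    hsv=cv2.cvtColor(im,cv2.COLOR_RGB2HSV)
    m=(abs(hsv[...,0].astype(int)-100)<18)&(hsv[...,1]>50)&(P[...,2]>.045)&(P[...,2]<.07)&(abs(P[...,0]-.46)<.06)&(abs(P[...,1]-.26)<.12)
    p=P[m][:,:2];vx,vy,x0,y0=cv2.fitLine(p.astype(np.float32),cv2.DIST_HUBER,0,.001,.001).ravel()
    t=(p-[x0,y0])@[vx,vy];print(n,len(p),x0,y0,np.degrees(np.arctan2(vy,vx)),[x0+vx*t.min(),y0+vy*t.min()],[x0+vx*t.max(),y0+vy*t.max()])
E
```

```text
[184, 120] [776.9, 254.8, 68.5] [63, 31] -58.6 [26, 47, 33] 150
[428, 142] [784.4, -354.6, 69.3] [69, 45] 54.3 [108, 65, 26] 241
[142, 167] [644.0, 337.6, 68.6] [46, 11] 36.4 [194, 110, 132] 90
[193, 178] [632.0, 212.6, 52.2] [24, 19] -78.0 [91, 88, 85] 52
[288, 192] [622.1, -20.7, 52.2] [51, 7] 9.9 [187, 123, 13] 45
[203, 184] [618.7, 186.1, 53.2] [29, 9] -78.3 [173, 110, 19] 29
[288, 238] [510.2, -33.2, 52.6] [91, 41] -22.0 [193, 120, 4] 116
[160, 244] [461.8, 267.7, 60.8] [155, 9] 79.8 [93, 121, 126] 245
[336, 276] [426.2, -153.1, 71.3] [43, 10] 12.3 [56, 105, 70] 103
[155, 280] [376.5, 264.6, 67.9] [45, 10] 85.1 [123, 59, 145] 95
[371, 285] [413.1, -235.5, 71.1] [44, 11] 13.1 [55, 103, 68] 112
[0.52972382 0.01847831 0.1950524 ] -169.31328216448503 [-8.48588448e-02  2.94543745e-01 -1.60668124e-01  1.10371728e+00
  3.21786420e-05 -2.71359046e-01]
top 193 0.45994183 0.26634726 79.71878 [np.float64(0.4467797250217684), np.float64(0.1937856280695497)] [np.float64(0.4734823858674118), np.float64(0.34099521285516576)]
scene 237 0.46401897 0.24701056 79.82834 [np.float64(0.4464973223707743), np.float64(0.14935219008114436)] [np.float64(0.48042722683651073), np.float64(0.33846334303033465)]
```

View pics/scene8.png

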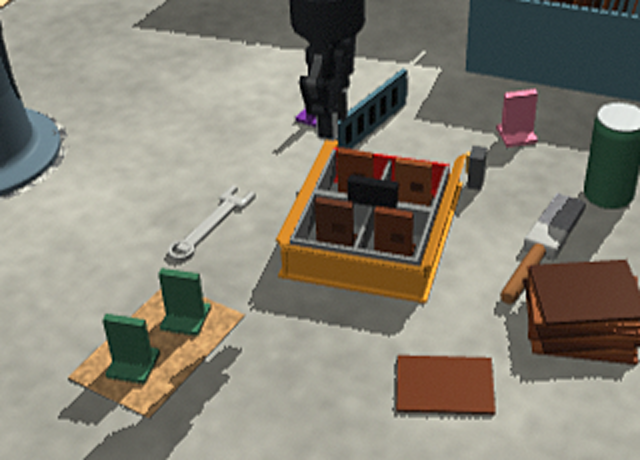

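All four samples stand in the rack, one to a compartment, and the gate is open at about 69°. Next I move, fingers shut, to the gate's outer side.

apply_moves(
  rows=[
    {"dx": -0.07,"dy": 0.2,"dz": -0.03,"spin": 0.8,"hand": 0},
    {"dx": -0.07,"dy": 0.2,"dz": -0.03,"spin": 0.8,"hand": 0},
    {"dx": -0.07,"dy": 0.2,"dz": -0.03,"spin": 0.8,"hand": 0},
    {"dx": -0.07,"dy": 0.2,"dz": -0.03,"spin": 0.8,"hand": 0},
    {"dx": -0.07,"dy": 0.2,"dz": -0.03,"spin": 0.8,"hand": 0},
    {"dx": -0.07,"dy": 0.2,"dz": -0.03,"spin": 0.8,"hand": 0},
    {"dx": -0.07,"dy": 0.2,"dz": -0.03,"spin": 0.8,"hand": 0},
    {"dx": -0.07,"dy": 0.2,"dz": -0.03,"spin": 0.8,"hand": 0},
  ],
)

```text
time_s: 41.02
tcp_pos: [0.4541, 0.2194, 0.1533]
tool_rot: [3.14, -0.002, -2.152]
wrist_force: [-0.2, 0.6, 0.3]
grip_width: -0.0
finger_force: 0.0
```

apply_moves(
  rows=[
    {"dx": -0.032,"dy": 0.094,"dz": -0.015,"spin": 0.406,"hand": 0},
    {"dx": -0.032,"dy": 0.094,"dz": -0.015,"spin": 0.406,"hand": 0},
    {"dx": -0.032,"dy": 0.094,"dz": -0.015,"spin": 0.406,"hand": 0},
    {"dx": -0.032,"dy": 0.094,"dz": -0.015,"spin": 0.406,"hand": 0},
    {"dx": -0.032,"dy": 0.094,"dz": -0.015,"spin": 0.406,"hand": 0},
    {"dx": -0.032,"dy": 0.094,"dz": -0.015,"spin": 0.406,"hand": 0},
    {"dx": -0.032,"dy": 0.094,"dz": -0.015,"spin": 0.406,"hand": 0},
    {"dx": -0.032,"dy": 0.094,"dz": -0.015,"spin": 0.406,"hand": 0},
  ],
)

```text
time_s: 41.68
tcp_pos: [0.4242, 0.3119, 0.1399]
tool_rot: [3.141, -0.0, -1.752]
wrist_force: [-0.2, -0.7, -0.3]
grip_width: 0.002
finger_force: 0.0
```

```bash
python3 - <<'E'
from h import *
o=get_obs();print(o["tcp_pos"],np.degrees(o["tool_rot"][2]),o["qpos"])
im,P=snap("scene");save(im,"scene9.png",(200,90,400,250),3)
im,P=snap("top")
for b in bars(im,P):
    if 450<b[1][0]<620 and 0<b[1][1]<140: print(*b)
E
```

```text
[0.42417834 0.31188581 0.13991274] -100.38066242737992 [ 5.13474211e-01  3.34116313e-01 -2.54084640e-01  9.82874125e-01
  2.30479594e-05 -8.76145363e-01]
[265, 198] [596.8, 31.3, 76.9] [45, 10] 10.3 [111, 54, 26] 88
[224, 201] [579.1, 127.5, 76.8] [44, 10] 11.9 [128, 64, 23] 101
[246, 215] [551.8, 73.2, 77.1] [76, 14] 10.0 [44, 42, 42] 172
[267, 227] [526.9, 18.9, 76.9] [44, 10] 10.6 [95, 53, 34] 87
[225, 231] [507.0, 116.4, 76.9] [44, 11] 9.9 [113, 51, 16] 103
[248, 236] [501.3, 64.3, 52.3] [17, 7] 6.0 [129, 127, 121] 12
```

View pics/scene9.png

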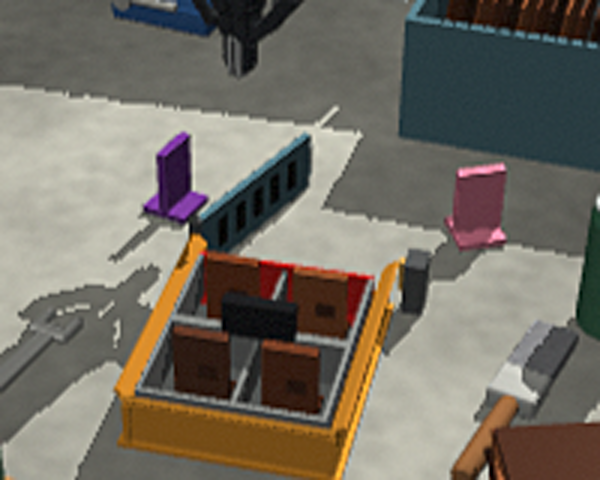

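apply_moves(
  rows=[
    {"dx": 0.002,"dy": 0.001,"dz": -0.035,"spin": 0,"hand": 0},
    {"dx": 0.002,"dy": 0.001,"dz": -0.07,"spin": 0,"hand": 0},
    {"dx": 0.002,"dy": 0.001,"dz": -0.092,"spin": 0,"hand": 0},
    {"dx": 0.002,"dy": 0.001,"dz": -0.092,"spin": 0,"hand": 0},
    {"dx": 0.002,"dy": 0.001,"dz": -0.092,"spin": 0,"hand": 0},
  ],
)

```text
time_s: 42.2
tcp_pos: [0.4248, 0.3127, 0.0473]
tool_rot: [3.139, -0.002, -1.75]
wrist_force: [0.0, 0.4, -0.3]
grip_width: -0.0
finger_force: 0.0
```

```bash
python3 - <<'E'
from h import *
o=get_obs();p=o["tcp_pos"];print(p,np.degrees(o["tool_rot"][2]),o["wrist_force"])
c,s=np.cos(.185),np.sin(.185)
H=np.array([.5531-.088*c-.118*s,.0731-.088*s+.118*c])
for th in [70,63,56,49,42,35,28,21,14,8,4,0]:
    a=np.radians(th+10.6);d=.0185
    P=H+.135*np.array([np.cos(a),np.sin(a)])+d*np.array([-np.sin(a),np.cos(a)])
    print(th,np.round(P,4),"rel",np.round(P-p[:2],4),round(np.radians(th-69.0),3))
E
```

```text
[0.42480303 0.31274644 0.047326  ] -100.2821064877708 [ 0.03775441  0.41088624 -0.34462956]
70 [0.4487 0.3091] rel [ 0.0239 -0.0036] 0.017
63 [0.4653 0.3076] rel [ 0.0405 -0.0051] -0.105
56 [0.4815 0.3041] rel [ 0.0567 -0.0086] -0.227
49 [0.4973 0.2987] rel [ 0.0725 -0.014 ] -0.349
42 [0.5122 0.2914] rel [ 0.0874 -0.0214] -0.471
35 [0.5261 0.2823] rel [ 0.1013 -0.0304] -0.593
28 [0.5389 0.2716] rel [ 0.1141 -0.0412] -0.716
21 [0.5502 0.2594] rel [ 0.1254 -0.0534] -0.838
14 [0.5599 0.2459] rel [ 0.1351 -0.0668] -0.96
8 [0.5669 0.2335] rel [ 0.1421 -0.0793] -1.065
4 [0.5709 0.2248] rel [ 0.1461 -0.0879] -1.134
0 [0.5742 0.2159] rel [ 0.1494 -0.0968] -1.204
```

apply_moves(
  rows=[
    {"dx": 0.024,"dy": -0.0035,"dz": 0,"spin": 0,"hand": 0},
    {"dx": 0.0405,"dy": -0.005,"dz": 0,"spin": -0.105,"hand": 0},
    {"dx": 0.0565,"dy": -0.0085,"dz": 0,"spin": -0.227,"hand": 0},
    {"dx": 0.0725,"dy": -0.014,"dz": 0,"spin": -0.349,"hand": 0},
    {"dx": 0.0875,"dy": -0.0215,"dz": 0,"spin": -0.471,"hand": 0},
    {"dx": 0.1015,"dy": -0.0305,"dz": 0,"spin": -0.593,"hand": 0},
    {"dx": 0.1015,"dy": -0.0305,"dz": 0,"spin": -0.593,"hand": 0},
    {"dx": 0.1015,"dy": -0.0305,"dz": 0,"spin": -0.593,"hand": 0},
  ],
)

```text
time_s: 42.87
tcp_pos: [0.5293, 0.2835, 0.0502]
tool_rot: [-3.141, 0.004, -2.341]
wrist_force: [-0.5, -0.5, -0.5]
grip_width: 0.002
finger_force: 0.0
```

```bash
cat >> h.py <<'E'
def gate():
    for n in("top","scene"):
        im,P=snap(n)
        hsv=cv2.cvtColor(im,cv2.COLOR_RGB2HSV)
        c,s=np.cos(.185),np.sin(.185);H=np.array([.5531-.088*c-.118*s,.0731-.088*s+.118*c])
        r=np.hypot(P[...,0]-H[0],P[...,1]-H[1])
        m=(abs(hsv[...,0].astype(int)-100)<18)&(hsv[...,1]>50)&(P[...,2]>.045)&(P[...,2]<.07)&(r<.19)&(r>.02)
        p=P[m][:,:2]
        if len(p)<10: print(n,len(p));continue
        vx,vy,x0,y0=cv2.fitLine(p.astype(np.float32),cv2.DIST_HUBER,0,.001,.001).ravel()
        print(n,len(p),"gate deg",np.degrees(np.arctan(vy/vx))-10.6, "median bearing",np.median(np.degrees(np.arctan2(p[:,1]-H[1],p[:,0]-H[0])))-10.6,r[m].max())
    return im
E
python3 - <<'E'
from h import *
gate();o=get_obs();print(o["tcp_pos"],o["wrist_force"],np.degrees(o["tool_rot"][2]))
E
```

```text
top 109 gate deg 30.875792 median bearing 30.46125954499726 0.1523508559001262
scene 427 gate deg 31.703825 median bearing 27.84500955607045 0.18686291029995172
[0.52739693 0.28375193 0.04928417] [0.30914663 0.42562303 0.89717429] -134.08280070829164
```

apply_moves(
  rows=[
    {"dx": 0.012,"dy": -0.012,"dz": 0,"spin": -0.122,"hand": 0},
    {"dx": 0.023,"dy": -0.0245,"dz": 0,"spin": -0.244,"hand": 0},
    {"dx": 0.033,"dy": -0.038,"dz": 0,"spin": -0.366,"hand": 0},
    {"dx": 0.04,"dy": -0.05,"dz": 0,"spin": -0.471,"hand": 0},
    {"dx": 0.04,"dy": -0.05,"dz": 0,"spin": -0.471,"hand": 0},
    {"dx": 0.04,"dy": -0.05,"dz": 0,"spin": -0.471,"hand": 0},
  ],
)

```text
time_s: 43.47
tcp_pos: [0.5669, 0.2336, 0.0484]
tool_rot: [3.141, 0.0, -2.81]
wrist_force: [-0.0, -0.3, 0.0]
grip_width: 0.001
finger_force: 0.0
```

```bash
python3 - <<'E'
from h import *
im=gate();o=get_obs();print(o["tcp_pos"],o["wrist_force"],np.degrees(o["tool_rot"][2]))
save(im,"scene10.png",(200,90,400,250),3)
E
```

```text
top 149 gate deg 5.044532 median bearing 4.033408876770567 0.1275275538081343
scene 448 gate deg 5.573181 median bearing 2.6607867269693575 0.1867887181234782
[0.56642986 0.23413357 0.04823355] [ 0.53946434  0.01328559 -0.52900258] -160.9794783070938
```

View pics/scene10.png

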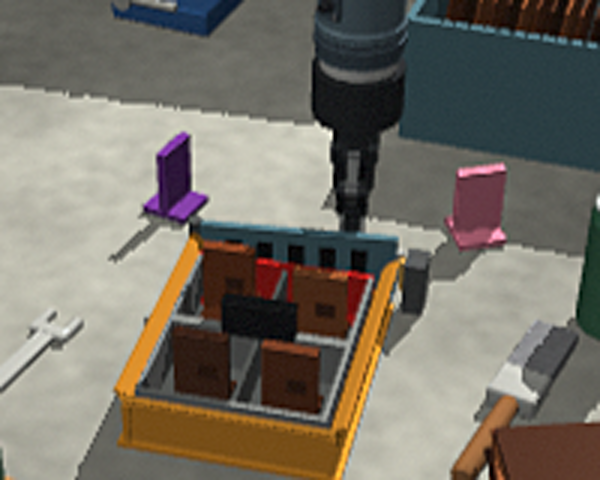

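The gate is at about 5°, near the roller, and the samples are undisturbed. Now the final push.

apply_moves(
  rows=[
    {"dx": 0.003,"dy": -0.006,"dz": 0,"spin": -0.05,"hand": 0},
    {"dx": 0.005,"dy": -0.011,"dz": 0,"spin": -0.1,"hand": 0},
    {"dx": 0.007,"dy": -0.015,"dz": 0,"spin": -0.147,"hand": 0},
    {"dx": 0.0075,"dy": -0.0175,"dz": 0,"spin": -0.147,"hand": 0},
    {"dx": 0.0075,"dy": -0.0175,"dz": 0,"spin": -0.147,"hand": 0},
    {"dx": 0.0075,"dy": -0.0175,"dz": 0,"spin": -0.147,"hand": 0},
  ],
)

```text
time_s: 44.07
tcp_pos: [0.5739, 0.2169, 0.0481]
tool_rot: [3.141, -0.0, -2.957]
wrist_force: [-1.0, 1.3, 1.2]
grip_width: 0.001
finger_force: 0.6
```

```bash
python3 - <<'E'
from h import *
im=gate();o=get_obs();print(o["tcp_pos"],o["wrist_force"],np.degrees(o["tool_rot"][2]))
E
```

```text
top 156 gate deg 1.0415535 median bearing -0.7471165890434399 0.1310677278175962
scene 434 gate deg 0.3256607 median bearing -2.4408545495275487 0.1876298022915223
[0.57429265 0.2161047  0.04804835] [ 0.23871688 -0.25783729 -1.04953435] -169.5151760764378
```

apply_moves(
  rows=[
    {"dx": 0.0005,"dy": -0.002,"dz": 0,"spin": 0,"hand": 0},
    {"dx": 0.0005,"dy": -0.002,"dz": 0,"spin": 0,"hand": 0},
  ],
)

```text
time_s: 44.33
tcp_pos: [0.5748, 0.2147, 0.048]
tool_rot: [3.139, -0.001, -2.959]
wrist_force: [-2.6, 5.0, -0.5]
grip_width: -0.002
finger_force: 2.6
```

apply_moves(
  rows=[
    {"dx": 0.0005,"dy": -0.002,"dz": 0,"spin": 0,"hand": 0},
    {"dx": 0.0005,"dy": -0.002,"dz": 0,"spin": 0,"hand": 0},
  ],
)

```text
time_s: 44.5
tcp_pos: [0.5748, 0.2146, 0.0481]
tool_rot: [3.134, -0.001, -2.958]
wrist_force: [-3.4, 11.1, 0.5]
grip_width: 0.002
finger_force: 5.3
```

```bash
python3 - <<'E'
from h import *
im=gate();o=get_obs();print(o["tcp_pos"],o["wrist_force"],np.degrees(o["tool_rot"][2]))
E
```

```text
top 165 gate deg -0.12704849 median bearing -1.4738649370468142 0.1310611086610352
scene 425 gate deg -0.19416332 median bearing -3.113016164614015 0.18901466776293566
[0.57486097 0.21457974 0.04811537] [-2.1605227   9.08805997  0.81183427] -169.50181393898143
```

apply_moves(
  rows=[
    {"dx": 0,"dy": -0.001,"dz": 0,"spin": 0,"hand": 0},
    {"dx": 0,"dy": -0.001,"dz": 0,"spin": 0,"hand": 0},
  ],
)

```text
time_s: 44.77
tcp_pos: [0.5748, 0.2145, 0.0481]
tool_rot: [3.133, -0.0, -2.958]
wrist_force: [-2.9, 12.7, -0.6]
grip_width: -0.001
finger_force: 6.4
```

apply_moves(
  rows=[
    {"dx": -0.004,"dy": 0.025,"dz": 0,"spin": 0,"hand": 0},
    {"dx": -0.004,"dy": 0.025,"dz": 0,"spin": 0,"hand": 0},
    {"dx": -0.004,"dy": 0.025,"dz": 0.04,"spin": 0,"hand": 0},
    {"dx": -0.004,"dy": 0.025,"dz": 0.08,"spin": 0,"hand": 0},
    {"dx": -0.004,"dy": 0.025,"dz": 0.12,"spin": 0,"hand": 0},
    {"dx": -0.1,"dy": 0.025,"dz": 0.15,"spin": 0,"hand": 0},
    {"dx": -0.1,"dy": 0.025,"dz": 0.15,"spin": 0,"hand": 0},
    {"dx": -0.1,"dy": 0.025,"dz": 0.15,"spin": 0,"hand": 0},
  ],
)

```text
time_s: 45.43
tcp_pos: [0.4734, 0.2351, 0.2004]
tool_rot: [-3.141, 0.001, -2.96]
wrist_force: [-0.6, -0.4, -0.1]
grip_width: 0.004
finger_force: 0.0
```

```bash
python3 - <<'E'
from h import *
im=gate();o=get_obs();print(o["tcp_pos"],o["wrist_force"]);save(im,"scene11.png",(100,90,400,330),2.5)
im,P=snap("top"); show(im,P)
E
```

```text
top 218 gate deg 0.1593399 median bearing -1.2518655402224095 0.1683976796043838
scene 410 gate deg 0.35073376 median bearing -3.1683113647703554 0.17515169778910078
[0.47401081 0.23523911 0.1997409 ] [ 0.3410372   0.58209748 -0.12175471]
[184, 121] [775.3, 256.0, 67.2] [63, 29] -64.2 [28, 50, 36] 146
[428, 142] [784.1, -354.5, 69.4] [69, 44] 55.1 [113, 68, 28] 245
[143, 167] [645.6, 337.9, 67.5] [45, 9] 37.0 [182, 102, 123] 60
[193, 178] [632.5, 212.6, 52.3] [24, 19] -81.1 [95, 93, 89] 56
[281, 178] [652.4, 0.4, 51.7] [17, 8] -51.5 [202, 134, 41] 15
[250, 180] [638.8, 72.4, 52.1] [76, 12] -79.9 [201, 132, 34] 76
[288, 186] [631.0, -18.5, 52.3] [43, 8] 12.1 [206, 138, 19] 35
[211, 224] [544.3, 115.8, 56.2] [184, 165] 12.1 [139, 118, 70] 546
[265, 198] [596.1, 31.4, 77.1] [44, 10] 10.5 [113, 55, 27] 88
[224, 201] [579.1, 127.7, 76.7] [47, 10] 11.1 [132, 67, 25] 100
[245, 194] [603.4, 82.0, 51.1] [13, 5] 6.9 [131, 128, 122] 9
[288, 202] [597.0, -24.1, 53.0] [32, 9] 11.1 [219, 145, 3] 29
[246, 215] [548.0, 72.7, 77.1] [63, 14] 10.8 [44, 42, 42] 170
[290, 214] [566.6, -30.0, 51.8] [23, 7] 5.5 [207, 135, 5] 24
[267, 227] [526.4, 18.9, 77.6] [43, 10] 10.7 [98, 55, 35] 87
[292, 231] [521.1, -38.9, 52.3] [63, 10] 11.7 [206, 135, 7] 56
[219, 234] [498.1, 129.5, 77.2] [45, 10] 10.1 [118, 52, 15] 106
[279, 248] [481.4, -11.9, 52.3] [55, 10] -79.6 [202, 119, 0] 57
[336, 276] [426.2, -153.4, 70.9] [44, 11] 12.6 [37, 64, 43] 104
[155, 280] [376.5, 265.1, 68.8] [44, 10] 85.5 [129, 62, 152] 95
[371, 286] [413.2, -235.5, 70.9] [44, 11] 13.3 [37, 62, 40] 117
```

View pics/scene11.png

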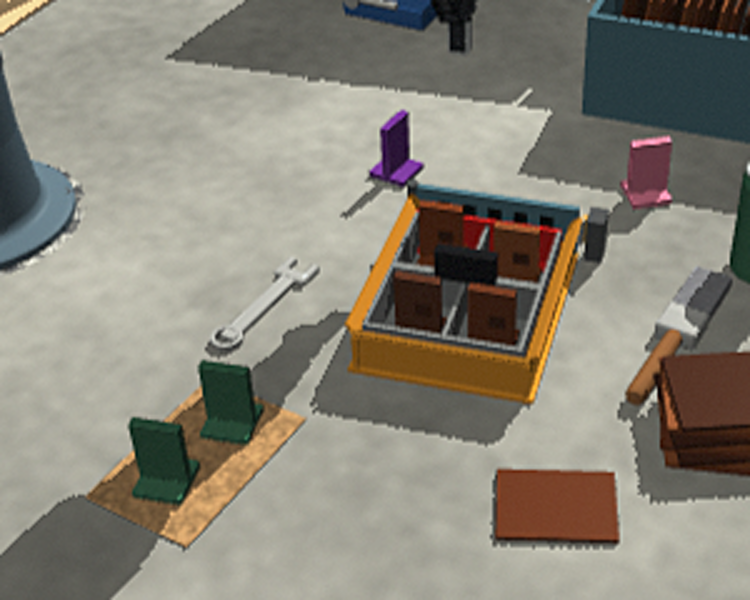

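The gate has stayed shut at about 0.2°. One sample was knocked about 15 mm, but it's still upright in its own compartment. Everything is in place, so I'm handing in.

```bash
python3 -c "
from rig import *
print(sign_off())"
```

```text
the job is handed in; nothing more can be done
None
```

I finished all five steps and handed the job in at about 45 s on the robot's clock; the hand-in gave no verdict, but by the last camera check both green bars stand on the mat, the rack is seated with its red end at the gate, all four rusty samples are upright one to a compartment (one was knocked about 15 mm but stayed in its compartment), and the gate is shut.

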